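# Set the copy light to its angle mark

## Robot

A 7-joint arm with a two-finger parallel gripper is mounted at the origin on the work surface. World frame = base frame: x ahead of the robot, y to its left, z up, the work surface at z = 0. Lengths are in mm, angles in degrees, forces in N, time in s.
With the tool pointing down it reaches from about 425 to 925 mm from the base axis. Payload 6.8 kg.
Tool frame: the origin (TCP) lies midway between the tips of the shut fingers; the grasp point (between the pads) lies ctrl.pinch_z behind it (ctrl.pinch_z is the distance from the TCP to the grasp point, in mm); z points along the fingers, y is the direction in which the jaws open and shut (so a half turn about z gives the same grasp; the last joint's range is limited). The gripper opens to 85 mm and grips with 20 to 120 N. Pads are 22 mm wide; open, the fingers measure 114 mm over their backs; the gripper's body (76 mm by 85 mm) begins 54 mm behind the grasp point. The pads swing forward as they close: fully open they stand 13 mm farther back than shut.
Start: joints at [61.186, 27.33, 1.283, 89.118, -0.659, 63.558, -4.761], TCP at [259.631, -623.088, 231.308] pointing down, gripper open.
Joint ranges: [-169.35, 169.35], [-19.33, 120.38], [-80.79, 83.38], [13.8, 139.57], [-78.32, 258.32], [9.67, 109.79], [-169.56, 169.56]. Speed limits (degrees/s): [136.94, 136.94, 180, 180, 180, 180, 180].

## Interface

Orientations are given as a 3x3 rotation matrix whose columns are the frame's x, y, z axes.
In Python, from bench import ctrl, cams gives the robot as it stands. The module is installed in compiled form; this text tells all that it offers.
- The arm moves only by the tool move_arm, never from a script. Its argument "rows" is a list of rows, each an object of numbers: "tx", "ty", "tz": the shift along the tool's x, y, z in mm; "ax", "ay", "az": the turn, a rotation vector about the tool's x, y, z in rad; "fingers": the opening, from 0 (shut) to 1 (fully open). A call has 1 to 5 rows; each row shifts and turns the commanded pose from where the row before left it, along the tool's axes as they then stand; what a row does not reach is not made up. A row lasts 1/8 s, in which the tool goes at most 62.5 mm and 10.7 degrees, less where a joint would pass 70% of its speed; a pose out of reach is approached as far as the arm can. A call with a gripper value outside its range is refused whole. The fingers move at their own pace and stop on an object; "force" is the grip in N (left out, the last holds). Time passes only in rows, so rows that do not move let the fingers close. It gives the time, the measured TCP pose, the force and the opening at its end, in the units of the state.
- ctrl.observe(): the state, without advancing time (a new reading comes with each control period).
- cams.grab_frame(name): name is "scene" or "top"; returns a dict with "color" (480x640x3 uint8, red, green, blue), "intrinsics" (3x3 intrinsics, pixels), "k1" (the pictures are not rectified: a ray, as slopes to the right and down, at radius r is drawn at 1 + k1 r^2 times it, then the intrinsics apply), "world_from_camera" (4x4, takes a point from camera to world coordinates). Camera axes: x right, y down, z forward; pixel columns grow to the right and rows downward; lengths in mm; the calibration is good to about 2 mm. A picture is of the moment at which its call begins. There is no depth.
- ctrl.hand_in(): hands the job in, once; it reports no verdict.
The state is a dict: "t": time; "joints": joint angles; "joint_velocities": joint speeds; "tau": joint torques, N m; "tcp_pos": TCP position; "ee_rot": TCP orientation; "contact_force": force on the tool from outside, world axes, zero at the start; "torque": the same for the moment, N m; "grip_width": opening from 0.0 (shut) to 1.0 (fully open).
Only numpy, scipy, OpenCV 4.12 (cv2) and the standard library are available. Lean on these libraries where they do the work, as an engineer would, in place of code of your own. Each camera call takes 0.05 s, during which the arm holds its last target.

## Task

Turn the copy light back onto the manuscript, to the angle of the last session: loosen the orange slanted clamp knob on its base about a fifth of a turn, swing the lamp head by its handle until the ivory pointer stands in line with the red clip on the degree scale, then tighten the knob again fully home and let go. Do not touch the manuscript and leave the other things on the desk where they are.

Things in the scene. Friction and masses are not known exactly. Their poses are not given: they have to be found in the camera images.
- lamp_base: Base of the copy light; it cannot shift. Black round foot 170 mm across, 16 mm high; steel hub 90 mm across up to 62 mm; black degree sector with ivory ticks, 82 mm out from the axis, top at 60 mm, spanning -112 to +12 degrees. Origin: on the swivel axis at table height; z up. Angles are counter-clockwise from its x, from above; the knob stands at 225 degrees.
- lock_knob (a joint): Clamp knob, rad. 0 = fully tight (stop); grows counter-clockwise, looking down onto the knob from outside; stop at 1.7. From 0.8 up the head is free; below that it is gripped more and more, and near 0 it takes about 15 N at the handle to shift it. Turning needs 0.2 to 0.4 N m; the knob stays where it is left and does not move along its axis.
- knob_grip (a point): Grip point in the orange wing knob, on its axis. z: the axis, out of the base, leaning outward 40 degrees from vertical. Wing: 46 mm along x, 12 mm thick along y (take it across y), from 23 mm below this point to 13 mm above it along z; under it a collar 26 mm across. The frame turns with the knob; at 0.6 rad x lies in the upright plane of the lean. The lamp panel stands above, inward.
- lamp_head (a joint): Swivel of the lamp head about the base's z axis, rad, counter-clockwise from above positive. At 0 the light faces along the base's -y axis and the handle along +y. Stops at -0.1 and 1.35. When the clamp is loose the head turns with a drag of about 0.2 N m and stays where it is left.
- handle_grip (a point): Point to hold on the black rubber handle, on the centre line of a round bar 17 mm thick, 141 mm from the swivel axis, 151 mm above the table. Head's frame: x where the light faces, z up; the handle points to -x and rises 20 degrees outward, rubber 98 to 182 mm from the axis. Lamp panel above the base: 190 to 300 mm high, 140 mm along y, within 50 mm of the axis in x.
- pointer_tip (a point): Tip of the ivory pointer of the lamp head, 71 mm from the swivel axis, 66 mm above the table, on the side the light faces (x of its frame).
- clip_tip (a point): Inner end of the red setting clip on the degree sector, 71 mm from the swivel axis, 64 mm above the table; the pointer tip lies over this point when the lamp is set. The clip is fixed, 8 mm wide, and reaches from here outward to 95 mm from the axis; x points outward along it.
- manuscript: Open manuscript on grey foam, about 170 by 270 mm and 60 mm high, fixed; origin under its centre. Not to be touched.
- lens: Black camera lens standing beside the lamp, 72 mm across, 90 mm high; origin under its centre. Leave alone.
- loupe: Small black magnifier by the lamp foot, 44 mm across, 40 mm high; origin under its centre. Leave alone.
- lens_cap: Black lens cap lying by the lamp foot, 62 mm across, 9 mm high; origin under its centre. Leave alone.
- colour_chart: Colour chart plate 80 x 116 x 6 mm; origin under its centre. Leave alone.
- scale_bar: Wooden scale bar 22 x 160 x 6 mm; origin under its centre. Leave alone.
- acrylic_weight: Pale blue acrylic page weight 80 x 40 x 20 mm; origin under its centre. Leave alone.
- page_brush: Brush, 170 mm long, lying flat. Leave alone.

How it is judged:
By the outcome, as a careful person would: the job done as asked, in the order asked, and still so for the second after the job is handed in, with the robot touching nothing.
It also fails if it takes over 67 s, if anything falls off the work surface, if the arm or the gripper's body presses on something with over 40 N, if the wrist force passes 120 N, or if a joint passes its speed limit or range.

## Working session

There is one attempt and no reset: what is moved stays moved. The work goes in short steps, Python scripts to look and compute and a tool call to move; the robot and the scene stay as the last step left them, time stands still between calls to the robot, and variables do not carry over. Pictures are saved under pics/ and viewed, and the job is handed in when it is done.

Besides the shell and the picture viewer there is one more tool, called after "Call:" as name(argument=value, ...) on one line, values as JSON. move_arm: Moves the arm, as the interface text tells. Its arguments: {"type":"object","properties":{"rows":{"type":"array"},"force":{"type":"number"}},"required":["rows"]}

```bash
mkdir -p pics; python3 - <<'E'
from bench import ctrl,cams
import cv2,numpy as np
s=ctrl.observe();print(s, ctrl.pinch_z)
for n in("scene","top"):
    f=cams.grab_frame(n);cv2.imwrite(f"pics/{n}0.png",f["color"][:,:,::-1]);print(n,f["intrinsics"],f["k1"],f["world_from_camera"])
E
```

```text
{'t': 0.0, 'joints': array([61.18541025, 27.37698518,  1.28136663, 89.17829282, -0.65856766,
       63.55701307, -4.76228459]), 'joint_velocities': array([ 0.10730711,  0.08286978,  0.01871587, -0.02638002,  0.05541279,
        0.002992  , -0.1278289 ]), 'tau': array([-6.05722598e-04, -5.96462131e+01,  1.60788640e+00, -2.81199753e+01,
        1.25403993e-02,  9.31255810e-03, -3.09694235e-05]), 'tcp_pos': array([ 259.37145798, -622.54141643,  230.31239857]), 'ee_rot': array([[ 9.23075572e-01,  3.84617703e-01, -8.43238747e-04],
       [ 3.84618597e-01, -9.23074153e-01,  1.62562456e-03],
       [-1.53127908e-04, -1.82489962e-03, -9.99998323e-01]]), 'contact_force': array([0.32627131, 0.69551333, 0.02132657]), 'torque': array([ 0.06053439, -0.04427945, -0.03105484]), 'grip_width': 0.998974134795116} 18.700000000000003
scene [[488.23540624   0.         321.89408395]
 [  0.         488.23540624 240.89774982]
 [  0.           0.           1.        ]] -0.12967264003772022 [[-5.12300184e-01  7.19418242e-01 -4.69026561e-01  1.17032702e+03]
 [ 8.58666852e-01  4.19234977e-01 -2.94844487e-01  3.64153507e+02]
 [-1.54841630e-02 -5.53786446e-01 -8.32514752e-01  1.14648184e+03]
 [ 0.00000000e+00  0.00000000e+00  0.00000000e+00  1.00000000e+00]]
top [[595.74945488   0.         327.5462589 ]
 [  0.         595.74945488 242.0027011 ]
 [  0.           0.           1.        ]] 0.006897514635585987 [[-2.29236612e-02 -9.96448555e-01  8.10233511e-02  4.86691469e+02]
 [-9.99732681e-01  2.26039733e-02 -4.86077996e-03 -2.53046127e+00]
 [ 3.01206749e-03 -8.11131189e-02 -9.96700351e-01  1.37979987e+03]
 [ 0.00000000e+00  0.00000000e+00  0.00000000e+00  1.00000000e+00]]
```

View pics/scene0.png

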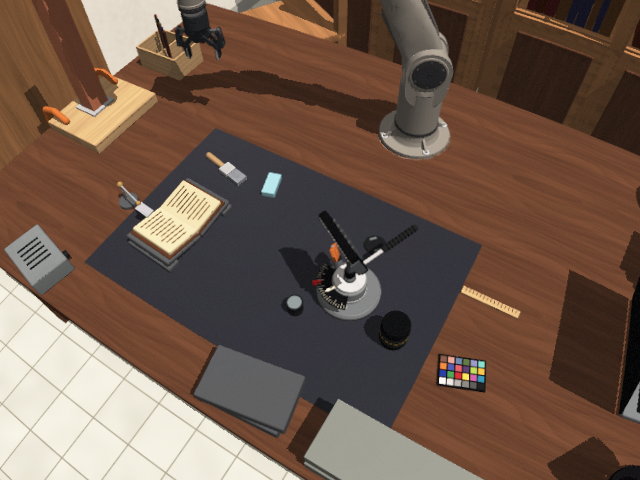

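View pics/top0.png

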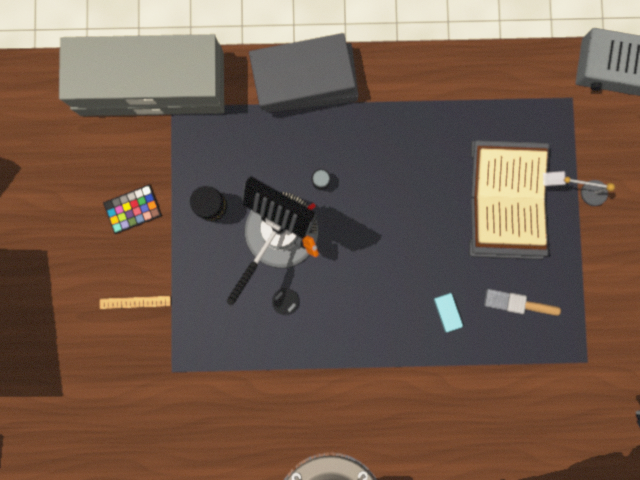

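The scene view shows the lamp at about (348,285), the handle toward (400,240), the orange knob at (336,253) and the red clip at (317,283). In the top view the foot is near (283,232) and the knob near (311,245). I'll enlarge both.

```bash
python3 - <<'E'
import cv2
a=cv2.imread("pics/scene0.png")[200:330,275:435];cv2.imwrite("pics/s0c.png",cv2.resize(a,None,fx=4.6,fy=4.6,interpolation=cv2.INTER_CUBIC))
a=cv2.imread("pics/top0.png")[160:320,210:370];cv2.imwrite("pics/t0c.png",cv2.resize(a,None,fx=3.75,fy=3.75,interpolation=cv2.INTER_CUBIC))
E
```

```text
(no output)
```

View pics/s0c.png

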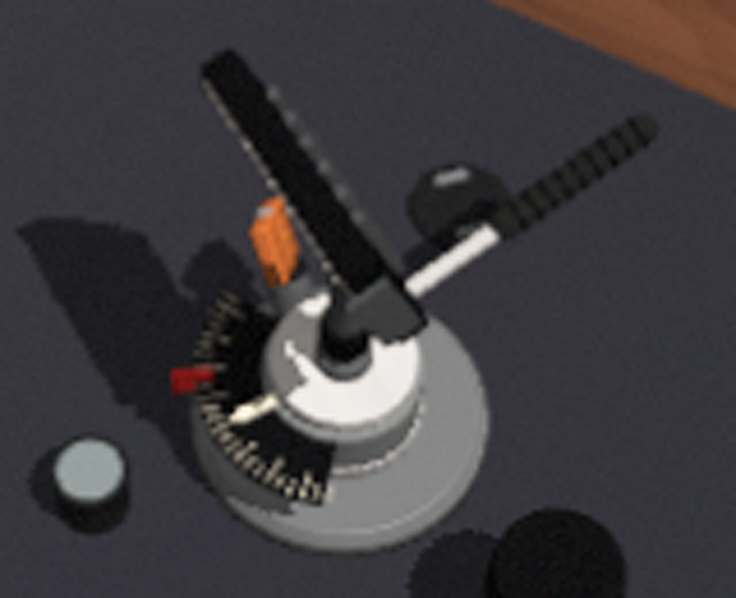

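View pics/t0c.png

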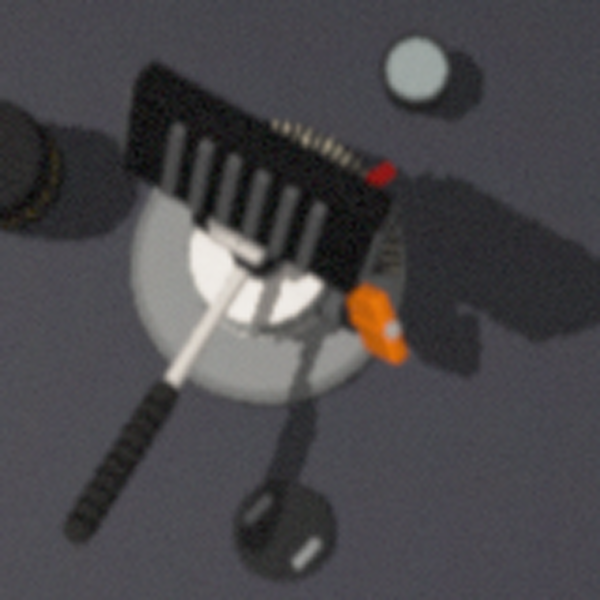

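```bash
python3 - <<'E'
import cv2
a=cv2.imread("pics/scene0.png")[235:310,300:375];b=cv2.imread("pics/top0.png")[195:275,275:355]
f=lambda a,k:cv2.resize(a,(k,k),interpolation=cv2.INTER_CUBIC)
import numpy as np
cv2.imwrite("pics/k0.png",np.hstack([f(a[0:50,10:60],400),f(b[35:65,20:50],400)]))
cv2.imwrite("pics/k1.png",f(a[20:75,0:55],550))
E
```

```text
(no output)
```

View pics/k0.png

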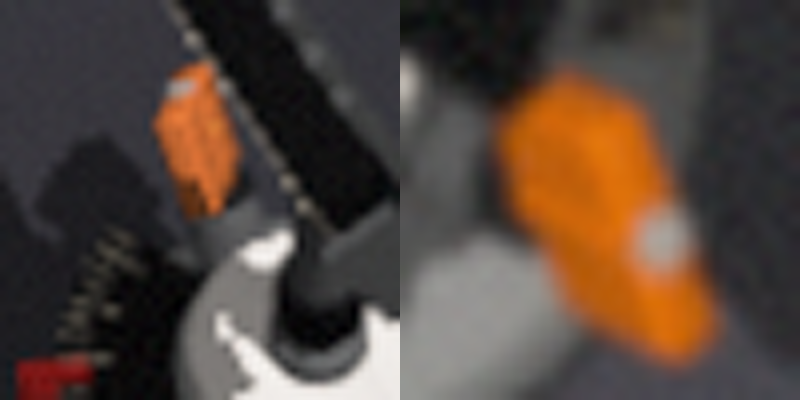

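View pics/k1.png

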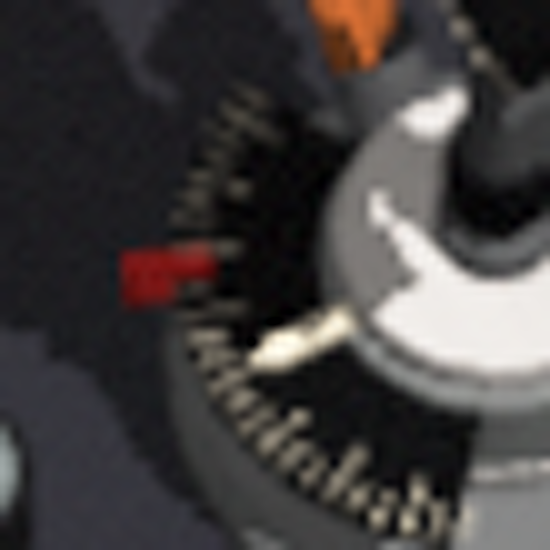

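```bash
cat > h.py <<'E'
import numpy as np,cv2
from scipy.optimize import least_squares,minimize,differential_evolution
from scipy.spatial.transform import Rotation as R
def cal():
    import pickle,os
    if not os.path.exists("cal.pkl"):
        from bench import cams
        pickle.dump({n:{k:v for k,v in cams.grab_frame(n).items() if k!="color"} for n in("scene","top")},open("cal.pkl","wb"))
    return pickle.load(open("cal.pkl","rb"))
C=cal()
def proj(n,P):
    f=C[n];T=np.linalg.inv(f["world_from_camera"]);p=np.atleast_2d(P)@T[:3,:3].T+T[:3,3]
    s=p[:,:2]/p[:,2:];s=s*(1+f["k1"]*(s**2).sum(1,keepdims=True));K=f["intrinsics"]
    return s*[K[0,0],K[1,1]]+K[:2,2]
def cyl(b,yaw,ang,r,z):
    a=yaw+ang;return np.array([b[0]+r*np.cos(a),b[1]+r*np.sin(a),z])
E
cat > fit.py <<'E'
from h import *
t=lambda x,y:(210+x/3.75,160+y/3.75); s=lambda x,y:(275+x/4.6,200+y/4.6)
# params bx,by,h(handle azim=yaw+90+q), c(clip azim)
obs=[("top","he",t(78,532)),("top","hs",t(172,383)),("scene","he",s(650,125)),("scene","hs",s(500,225)),
("scene","pt",(325.2,290.8)),("scene","cl",(321.6,281.8)),("scene","co",(312.3,282.8)),("top","foot",(281.7,231.5)),("scene","foot",s(341,408))]
def pts(p):
    b=p[:2];h,c=p[2:4]
    return dict(he=cyl(b,h,0,182,165.9),hs=cyl(b,h,0,98,135.3),pt=cyl(b,h,np.pi,71,66),cl=cyl(b,c,0,71,64),co=cyl(b,c,0,95,64),foot=np.array([*b,16.]))
def res(p):
    q=pts(p);return np.concatenate([proj(n,q[k])[0]-o for n,k,o in obs])
r=least_squares(res,[500,80,np.radians(150),np.radians(-30)],loss="soft_l1")
print(r.x[:2],np.degrees(r.x[2:]));
for (n,k,o),e in zip(obs,res(r.x).reshape(-1,2)):print(n,k,e.round(2))
E
python3 fit.py
```

```text
[530.5731674  61.7140709] [-249.77067195  -16.69940469]
top he [-20.83   0.74]
top hs [-5.24 25.27]
scene he [12.92  6.48]
scene hs [ 10.05 -13.16]
scene pt [  2.34 -49.51]
scene cl [ 12.82 -20.53]
scene co [ 15.33 -16.08]
top foot [15.53 40.39]
scene foot [  4.14 -33.49]
```

```bash
sed -i 's/\[500,80,/[620,95,/' fit.py; python3 fit.py
```

```text
[625.69616309  99.75574758] [149.76695722 -53.26830318]
top he [-0.53 -0.14]
top hs [-3.31  3.93]
scene he [-2.46 -0.22]
scene hs [ 0.45 -1.08]
scene pt [-0.66  0.21]
scene cl [-0.45  0.09]
scene co [-0.61  0.02]
top foot [-1.79 -0.62]
scene foot [-0.66 -0.61]
```

```bash
cat > ov.py <<'E'
from h import *
import sys
def overlay(n,img,polys,box,k,out):
    x0,y0,x1,y1=box
    im=cv2.resize(img[y0:y1,x0:x1],None,fx=k,fy=k,interpolation=cv2.INTER_CUBIC)
    for P,c in polys:
        q=(proj(n,P)-[x0-.5,y0-.5])*k
        cv2.polylines(im,[np.round(q).astype(int)],False,c,1,cv2.LINE_AA)
    cv2.imwrite(out,im)
def lamp(b,h,c):
    th=np.linspace(0,2*np.pi,73);circ=lambda r,z:np.c_[b[0]+r*np.cos(th),b[1]+r*np.sin(th),0*th+z]
    L=[(circ(85,16),(0,255,0)),(circ(45,62),(255,255,0))]
    z=lambda r:151+(r-141)*np.tan(np.radians(20))
    L.append((np.array([cyl(b,h,0,r,z(r)) for r in(45,98,182)]),(0,0,255)))
    for r in(98,182):L.append((np.array([cyl(b,h,s/r,r,z(r)) for s in(-8.5,8.5)]),(0,0,255)))
    L.append((np.array([cyl(b,h,np.pi,r,66) for r in(45,71)]),(255,0,255)))
    L.append((np.array([cyl(b,c,0,r,64) for r in(71,95)]),(0,255,255)))
    return L
E
python3 - <<'E'
from ov import *
b=(625.7,99.8);L=lamp(b,np.radians(149.77),np.radians(-53.27))
overlay("top",cv2.imread("pics/top0.png"),L,(210,160,330,310),4,"pics/o1.png")
overlay("scene",cv2.imread("pics/scene0.png"),L,(290,210,430,330),5,"pics/o2.png")
E
```

```text
(no output)
```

View pics/o1.png

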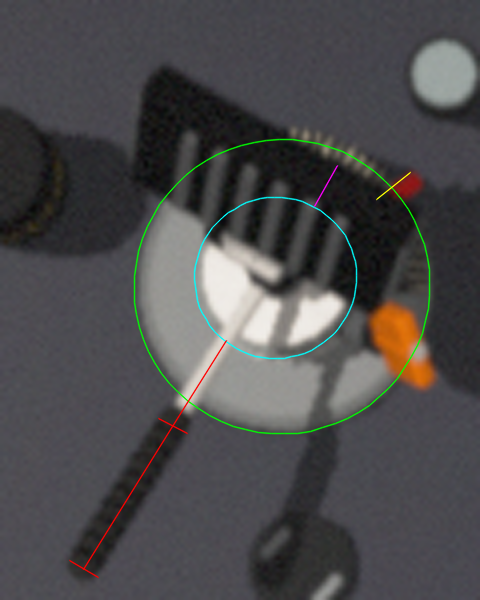

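View pics/o2.png

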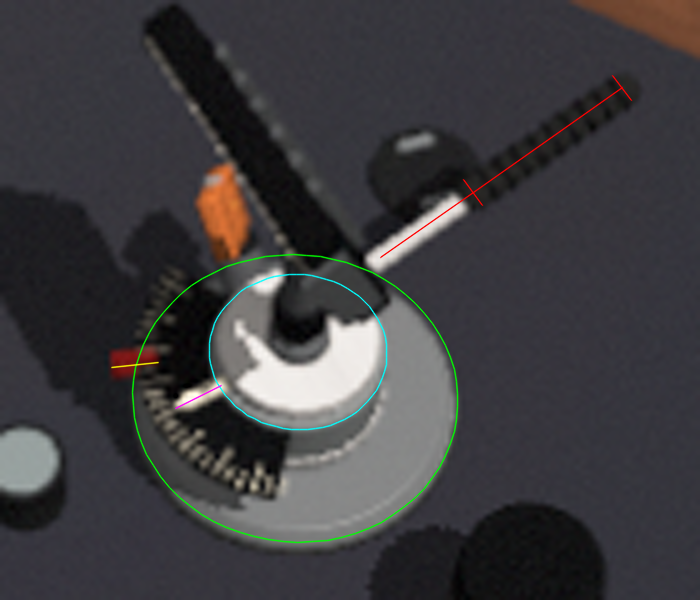

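```bash
cat > knob.py <<'E'
from ov import *
b=np.array([626.7,98.9])
def frame(a,phi):
    u=np.array([np.cos(a),np.sin(a),0]);th=np.radians(40)
    z=u*np.sin(th)+np.array([0,0,np.cos(th)])
    xp=u*np.cos(th)-np.array([0,0,np.sin(th)])  # in upright plane
    y=np.cross(z,xp);F=np.c_[xp,y,z]
    return F@R.from_rotvec([0,0,phi-0.6]).as_matrix()
def box(a,r,z,phi,b=b):
    o=np.array([b[0]+r*np.cos(a),b[1]+r*np.sin(a),z]);F=frame(a,phi)
    P=np.array([[sx*23,sy*6,sz] for sx in(-1,1) for sy in(-1,1) for sz in(-23,13)])
    return o+P@F.T
def masks(tag="0"):
    M={}
    for n,bx in(("top",(290,225,330,265)),("scene",(322,238,350,270))):
        im=cv2.imread(f"pics/{n}{tag}.png").astype(int);B,G,Rr=im[...,0],im[...,1],im[...,2]
        m=((Rr>90)&(Rr-B>60)&(G>0.25*Rr))
        mm=np.zeros(m.shape,np.uint8);x0,y0,x1,y1=bx;mm[y0:y1,x0:x1]=m[y0:y1,x0:x1];M[n]=mm
    return M
def cost(p,M,offs=None):
    c=0
    for n in M:
        q=proj(n,box(*p[:4]))
        K=8;ys,xs=np.where(M[n]);x0,y0=xs.min()-8,ys.min()-8;w,h=xs.max()+8-x0,ys.max()+8-y0
        im=np.zeros((h*K,w*K),np.uint8);hu=cv2.convexHull(((q-[x0-.5,y0-.5])*K).astype(np.float32)).astype(int)
        cv2.fillPoly(im,[hu],1)
        m=cv2.resize(M[n][y0:y0+h,x0:x0+w],None,fx=K,fy=K,interpolation=cv2.INTER_NEAREST)
        c+=1-(im&m).sum()/(im|m).sum()
    return c
if __name__=="__main__":
    M=masks();print({n:m.sum() for n,m in M.items()})
    for fixed in(False,True):
        f=(lambda p:cost([p[0],p[1],p[2],0.],M)) if fixed else (lambda p:cost(p,M))
        bd=[(np.radians(-160),np.radians(-80)),(50,100),(60,130)]+([] if fixed else [(-.5,.8)])
        r=differential_evolution(f,bd,seed=1,maxiter=60,popsize=12,polish=False);print(np.degrees(r.x[0]),r.x[1:],r.fun)
    p=[*r.x,0.][:4];Q=box(*p);E=[0,1,3,2,0,4,5,7,6,4,6,2,3,7,5,1]
    overlay("top",cv2.imread("pics/top0.png"),[(Q[E],(255,0,0))],(280,215,350,275),6,"pics/o3.png")
    overlay("scene",cv2.imread("pics/scene0.png"),[(Q[E],(255,0,0))],(305,230,365,280),6,"pics/o4.png")
    a=cv2.imread("pics/o3.png");c=cv2.imread("pics/o4.png");c=cv2.copyMakeBorder(c,0,a.shape[0]-c.shape[0],0,0,0);cv2.imwrite("pics/o5.png",np.hstack([a,c]))
E
python3 knob.py
```

```text
{'top': np.uint64(214), 'scene': np.uint64(127)}
-121.99765558144597 [8.20130436e+01 8.80917699e+01 8.45856650e-02] 0.437465136170056
-121.8104966487957 [82.85039258 83.63153947] 0.48466254419663035
```

View pics/o5.png

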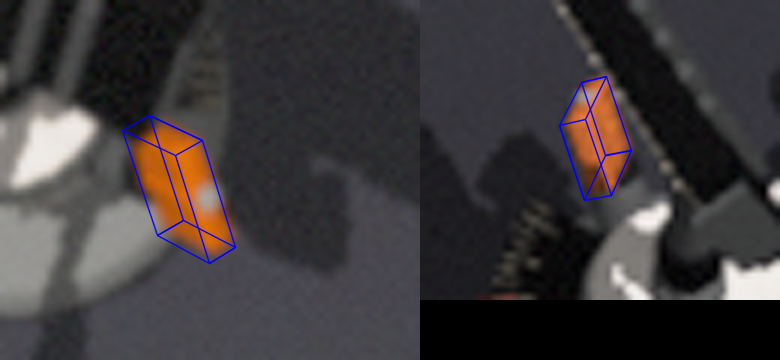

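```bash
cat > plan.py <<'E'
from h import *
from knob import frame
B=np.array([626.7,98.9])
KA=np.radians(-122);KP=np.array([B[0]+82.4*np.cos(KA),B[1]+82.4*np.sin(KA),86.])
def knobpose(phi,out,flip=1):
    F=frame(KA,phi);x,y,z=F.T
    Rt=np.c_[flip*x,-flip*y,-z];return KP+z*(out-18.7),Rt   # TCP; 'out' = grasp pt above knob_grip
def handlepose(az,up,flip=1,r=141):
    u=np.array([np.cos(az),np.sin(az),0]);zt=np.array([0,0,-1.]);x=flip*u;Rt=np.c_[x,np.cross(zt,x),zt]
    return np.array([B[0]+r*u[0],B[1]+r*u[1],151+(r-141)*np.tan(np.radians(20))+up])+zt*18.7,Rt
def rows(target,n,start=None):
    from bench import ctrl
    s=ctrl.observe();p,Q=(s["tcp_pos"],s["ee_rot"]) if start is None else start
    p2,Q2=target
    w=R.from_matrix(Q.T@Q2).as_rotvec();print("deg/row",np.degrees(np.linalg.norm(w))/n,"mm/row",np.linalg.norm(p2-p)/n)
    for i in range(n):
        Qi=Q@R.from_rotvec(w*i/n).as_matrix();t=Qi.T@((p2-p)/n)
        print('{"tx":%.1f,"ty":%.1f,"tz":%.1f,"ax":%.3f,"ay":%.3f,"az":%.3f},'%(*t,*(w/n)))
    print("joints",np.round(s["joints"],1),"F",np.round(s["contact_force"],1),"T",np.round(s["torque"],2),"g",round(s["grip_width"],3),"t",s["t"])
def err(target):
    from bench import ctrl
    s=ctrl.observe();Q=s["ee_rot"];print("d(tool)",(Q.T@(target[0]-s["tcp_pos"])).round(1),"rot",R.from_matrix(Q.T@target[1]).as_rotvec().round(3),"joints",np.round(s["joints"],1),"F",np.round(s["contact_force"],1),"T",np.round(s["torque"],2),"g",round(float(s["grip_width"]),3),"t",s["t"])
E
python3 - <<'E'
from plan import *
print(KP,frame(KA,0.))
for f in(1,-1):
    print(f);rows(knobpose(0,130,f),15)
E
```

```text
[583.03465263  29.02083688  86.        ] [[-0.81388212  0.47071237 -0.34062554]
 [-0.23695819 -0.80417701 -0.54511481]
 [-0.53051551 -0.36294519  0.76604444]]
1
deg/row 11.935972402929343 mm/row 43.946173520698245
{"tx":32.7,"ty":-29.0,"tz":4.0,"ax":0.058,"ay":-0.041,"az":0.196},
{"tx":26.7,"ty":-34.6,"tz":4.6,"ax":0.058,"ay":-0.041,"az":0.196},
{"tx":19.6,"ty":-38.9,"tz":5.9,"ax":0.058,"ay":-0.041,"az":0.196},
{"tx":12.0,"ty":-41.6,"tz":7.6,"ax":0.058,"ay":-0.041,"az":0.196},
{"tx":4.1,"ty":-42.7,"tz":9.7,"ax":0.058,"ay":-0.041,"az":0.196},
{"tx":-3.8,"ty":-42.1,"tz":12.2,"ax":0.058,"ay":-0.041,"az":0.196},
{"tx":-11.3,"ty":-39.8,"tz":14.9,"ax":0.058,"ay":-0.041,"az":0.196},
{"tx":-18.0,"ty":-35.9,"tz":17.7,"ax":0.058,"ay":-0.041,"az":0.196},
{"tx":-23.8,"ty":-30.7,"tz":20.5,"ax":0.058,"ay":-0.041,"az":0.196},
{"tx":-28.3,"ty":-24.3,"tz":23.2,"ax":0.058,"ay":-0.041,"az":0.196},
{"tx":-31.4,"ty":-17.0,"tz":25.6,"ax":0.058,"ay":-0.041,"az":0.196},
{"tx":-32.9,"ty":-9.1,"tz":27.7,"ax":0.058,"ay":-0.041,"az":0.196},
{"tx":-32.7,"ty":-1.0,"tz":29.3,"ax":0.058,"ay":-0.041,"az":0.196},
{"t
[... 702 characters left out ...]
,"ty":-27.2,"tz":15.8,"ax":0.027,"ay":0.038,"az":-0.001},
{"tx":30.0,"ty":-26.8,"tz":17.7,"ax":0.027,"ay":0.038,"az":-0.001},
{"tx":29.4,"ty":-26.2,"tz":19.5,"ax":0.027,"ay":0.038,"az":-0.001},
{"tx":28.6,"ty":-25.7,"tz":21.3,"ax":0.027,"ay":0.038,"az":-0.001},
{"tx":27.8,"ty":-25.0,"tz":23.1,"ax":0.027,"ay":0.038,"az":-0.001},
{"tx":26.9,"ty":-24.4,"tz":24.8,"ax":0.027,"ay":0.038,"az":-0.001},
{"tx":26.0,"ty":-23.7,"tz":26.4,"ax":0.027,"ay":0.038,"az":-0.001},
{"tx":24.9,"ty":-22.9,"tz":28.0,"ax":0.027,"ay":0.038,"az":-0.001},
{"tx":23.9,"ty":-22.1,"tz":29.5,"ax":0.027,"ay":0.038,"az":-0.001},
joints [61.2 27.4  1.3 89.2 -0.7 63.6 -4.8] F [-0.2  0.3  0.7] T [ 0.    0.01 -0.  ] g 1.002 t 0.2
```

Call:
move_arm(rows=[{"tx": 33, "ty": -29, "tz": 4, "ax": 0.027, "ay": 0.038}, {"tx": 33, "ty": -29, "tz": 6, "ax": 0.027, "ay": 0.038}, {"tx": 32, "ty": -29, "tz": 8, "ax": 0.027, "ay": 0.038}, {"tx": 32, "ty": -28, "tz": 10, "ax": 0.027, "ay": 0.038}, {"tx": 32, "ty": -28, "tz": 12, "ax": 0.027, "ay": 0.038}])

```text
$.rows[0]: bad value
```

Call:
move_arm(rows=[{"tx": 31, "ty": -28, "tz": 14, "ax": 0.027, "ay": 0.038}, {"tx": 31, "ty": -27, "tz": 16, "ax": 0.027, "ay": 0.038}, {"tx": 30, "ty": -27, "tz": 18, "ax": 0.027, "ay": 0.038}, {"tx": 29, "ty": -26, "tz": 20, "ax": 0.027, "ay": 0.038}, {"tx": 29, "ty": -26, "tz": 21, "ax": 0.027, "ay": 0.038}])

```text
$.rows[0]: bad value
```

```bash
python3 - <<'E'
from plan import *
rows(knobpose(0,100,-1),5)
E
```

```text
deg/row 7.996022616945662 mm/row 136.13782980216803
{"tx":101.4,"ty":-89.4,"tz":16.6,"ax":0.080,"ay":0.115,"az":-0.003},
{"tx":98.7,"ty":-87.0,"tz":35.1,"ax":0.080,"ay":0.115,"az":-0.003},
{"tx":93.9,"ty":-83.1,"tz":52.9,"ax":0.080,"ay":0.115,"az":-0.003},
{"tx":87.2,"ty":-77.9,"tz":69.7,"ax":0.080,"ay":0.115,"az":-0.003},
{"tx":78.5,"ty":-71.5,"tz":85.2,"ax":0.080,"ay":0.115,"az":-0.003},
joints [61.2 27.4  1.3 89.2 -0.7 63.6 -4.8] F [-0.2  0.3  0.7] T [ 0.    0.01 -0.  ] g 1.002 t 0.2
```

Call:
move_arm(rows=[{"tx": 33, "ty": -29, "tz": 4, "ax": 0.027, "ay": 0.038, "az": 0, "fingers": 1}, {"tx": 33, "ty": -29, "tz": 6, "ax": 0.027, "ay": 0.038, "az": 0, "fingers": 1}, {"tx": 32, "ty": -29, "tz": 8, "ax": 0.027, "ay": 0.038, "az": 0, "fingers": 1}, {"tx": 32, "ty": -28, "tz": 10, "ax": 0.027, "ay": 0.038, "az": 0, "fingers": 1}, {"tx": 32, "ty": -28, "tz": 12, "ax": 0.027, "ay": 0.038, "az": 0, "fingers": 1}])

```text
t: 0.82
tcp_pos: [356.3, -424.7, 211.3]
ee_rot: [[0.911, 0.393, 0.123], [0.366, -0.91, 0.197], [0.189, -0.135, -0.973]]
contact_force: [0.7, -0.5, 0.1]
grip_width: 0.998
```

Call:
move_arm(rows=[{"tx": 31, "ty": -28, "tz": 14, "ax": 0.027, "ay": 0.038, "az": 0, "fingers": 1}, {"tx": 31, "ty": -27, "tz": 16, "ax": 0.027, "ay": 0.038, "az": 0, "fingers": 1}, {"tx": 30, "ty": -27, "tz": 18, "ax": 0.027, "ay": 0.038, "az": 0, "fingers": 1}, {"tx": 29, "ty": -26, "tz": 20, "ax": 0.027, "ay": 0.038, "az": 0, "fingers": 1}, {"tx": 29, "ty": -26, "tz": 21, "ax": 0.027, "ay": 0.038, "az": 0, "fingers": 1}])

```text
t: 1.45
tcp_pos: [453.0, -227.8, 191.0]
ee_rot: [[0.877, 0.417, 0.239], [0.31, -0.871, 0.382], [0.367, -0.261, -0.893]]
contact_force: [-0.8, -0.7, -0.3]
grip_width: 1.005
```

```bash
python3 - <<'E'
from plan import *
rows(knobpose(0,100,-1),5)
E
```

```text
deg/row 2.652153883857578 mm/row 47.94771201129095
{"tx":28.0,"ty":-26.2,"tz":28.8,"ax":0.026,"ay":0.038,"az":-0.004},
{"tx":27.0,"ty":-25.4,"tz":30.5,"ax":0.026,"ay":0.038,"az":-0.004},
{"tx":25.9,"ty":-24.4,"tz":32.1,"ax":0.026,"ay":0.038,"az":-0.004},
{"tx":24.7,"ty":-23.5,"tz":33.7,"ax":0.026,"ay":0.038,"az":-0.004},
{"tx":23.5,"ty":-22.5,"tz":35.3,"ax":0.026,"ay":0.038,"az":-0.004},
joints [ 49.7  18.5 -16.  114.2 -27.8  52.6 -15. ] F [-0.8 -0.7 -0.3] T [-0.43  0.22 -0.05] g 1.005 t 1.45
```

Call:
move_arm(rows=[{"tx": 28, "ty": -26, "tz": 29, "ax": 0.026, "ay": 0.038, "az": -0.004, "fingers": 1}, {"tx": 27, "ty": -25, "tz": 30, "ax": 0.026, "ay": 0.038, "az": -0.004, "fingers": 1}, {"tx": 26, "ty": -24, "tz": 32, "ax": 0.026, "ay": 0.038, "az": -0.004, "fingers": 1}, {"tx": 25, "ty": -23, "tz": 34, "ax": 0.026, "ay": 0.038, "az": -0.004, "fingers": 1}, {"tx": 23, "ty": -22, "tz": 35, "ax": 0.026, "ay": 0.038, "az": -0.004, "fingers": 1}])

```text
t: 2.08
tcp_pos: [556.2, -17.2, 147.6]
ee_rot: [[0.812, 0.472, 0.342], [0.239, -0.805, 0.543], [0.532, -0.36, -0.767]]
contact_force: [0.5, 0.4, 0.3]
grip_width: 1.004
```

```bash
cat > snap.py <<'E'
import sys
from bench import cams
import cv2,numpy as np
tag=sys.argv[1]
o=[]
for n,(x0,y0,x1,y1) in(("top",(230,150,370,310)),("scene",(270,180,410,340))):
    f=cams.grab_frame(n)["color"][:,:,::-1];cv2.imwrite(f"pics/{n}{tag}.png",f)
    o.append(cv2.resize(np.ascontiguousarray(f[y0:y1,x0:x1]),None,fx=2.85*1.25,fy=2.85*1.25,interpolation=cv2.INTER_CUBIC)[:, :400*2])
im=np.hstack(o);s=800/im.shape[1];cv2.imwrite(f"pics/c{tag}.png",cv2.resize(im,None,fx=s,fy=s))
E
python3 snap.py 1; python3 - <<'E'
from plan import *
err(knobpose(0,100,-1))
E
```

```text
d(tool) [ 0.3  1.3 -2. ] rot [-0.005  0.002  0.006] joints [ 41.8  26.1 -31.2 120.5 -48.9  33.9 -10.5] F [-0.9  0.8 -0.1] T [-0.57  0.38  0.04] g 1.001 t 2.175
```

View pics/c1.png

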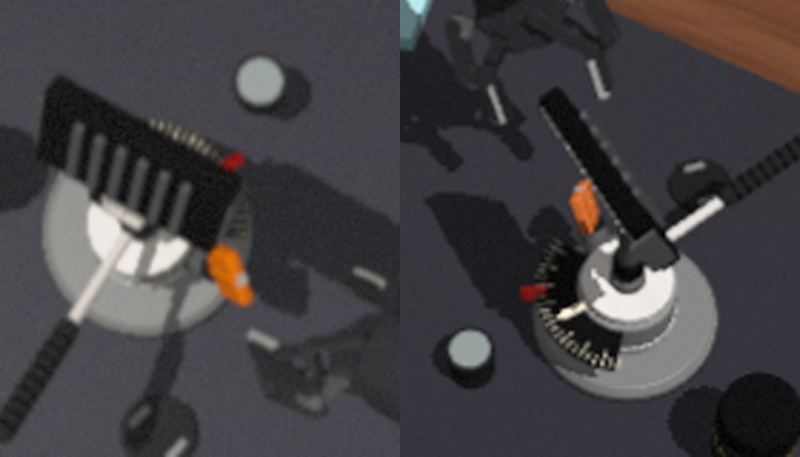

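```bash
python3 - <<'E'
from plan import *
from bench import ctrl
s=ctrl.observe();p,Q=s["tcp_pos"],s["ee_rot"]
for n in("top","scene"):
  for back in(0,13,22,32):
    print(n,back,proj(n,[p-Q[:,2]*back+Q[:,1]*e for e in(-43,43)]).round(1).tolist())
import cv2
for n,bx in(("top",(300,220,380,290)),("scene",(285,150,365,230))):
    pass
a=cv2.imread("pics/top1.png")[225:295,300:380];b=cv2.imread("pics/scene1.png")[185:255,285:365]
b=cv2.imread("pics/scene1.png")[170:240,285:365]
cv2.imwrite("pics/f1.png",np.hstack([cv2.resize(x,(400,350),interpolation=cv2.INTER_CUBIC) for x in(a,b)]))
E
```

```text
top 0 [[313.6, 267.2], [346.3, 247.6]]
top 13 [[317.1, 269.1], [349.9, 249.2]]
top 22 [[319.5, 270.5], [352.5, 250.4]]
top 32 [[322.3, 271.9], [355.3, 251.7]]
scene 0 [[340.5, 218.3], [308.9, 225.8]]
scene 13 [[338.9, 213.6], [307.3, 221.2]]
scene 22 [[337.8, 210.3], [306.1, 218.0]]
scene 32 [[336.6, 206.6], [304.9, 214.4]]
```

View pics/f1.png

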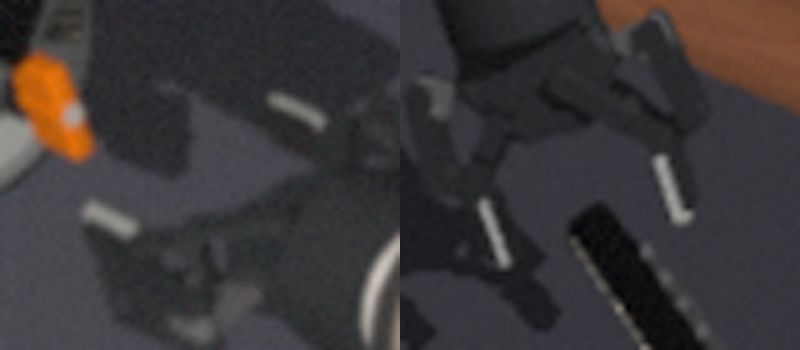

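Call:
move_arm(rows=[{"tx": 0, "ty": 1, "tz": 15, "ax": -0.005, "ay": 0, "az": 0.006, "fingers": 1}, {"tx": 0, "ty": 0, "tz": 15, "ax": 0, "ay": 0, "az": 0, "fingers": 1}, {"tx": 0, "ty": 0, "tz": 15, "ax": 0, "ay": 0, "az": 0, "fingers": 0.8}, {"tx": 0, "ty": 0, "tz": 10, "ax": 0, "ay": 0, "az": 0, "fingers": 0.6}, {"tx": 0, "ty": 0, "tz": 5, "ax": 0, "ay": 0, "az": 0, "fingers": 0.6}])

```text
t: 2.8
tcp_pos: [576.6, 13.7, 100.7]
ee_rot: [[0.816, 0.466, 0.343], [0.235, -0.809, 0.54], [0.529, -0.36, -0.769]]
contact_force: [0.1, 0.3, -0.2]
grip_width: 0.604
```

```bash
python3 snap.py 2; python3 - <<'E'
from plan import *
err(knobpose(0,40,-1))
import cv2
a=cv2.imread("pics/top2.png")[210:290,280:360];b=cv2.imread("pics/scene2.png")[205:285,290:370]
cv2.imwrite("pics/f2.png",np.hstack([cv2.resize(x,(400,400),interpolation=cv2.INTER_CUBIC) for x in(a,b)]))
E
```

```text
d(tool) [ 1.  -3.9  0.7] rot [ 0.007  0.001 -0.003] joints [ 39.   32.1 -33.2 120.5 -51.6  25.8  -8.4] F [-1.   0.8  0.7] T [-0.58  0.32 -0.01] g 0.602 t 2.9
```

View pics/f2.png

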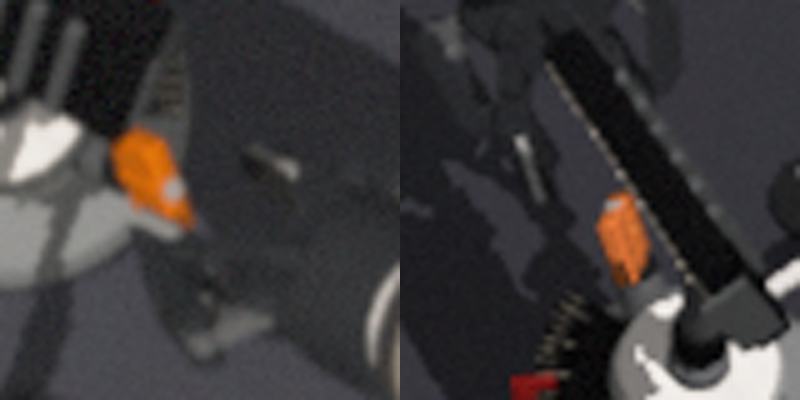

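Call:
move_arm(rows=[{"tx": 1, "ty": -2, "tz": 10, "ax": 0.007, "ay": 0, "az": -0.003, "fingers": 0.45}, {"tx": 0, "ty": 0, "tz": 10, "ax": 0, "ay": 0, "az": 0, "fingers": 0.45}, {"tx": 0, "ty": 0, "tz": 9, "ax": 0, "ay": 0, "az": 0, "fingers": 0.45}, {"tx": 0, "ty": 0, "tz": 7, "ax": 0, "ay": 0, "az": 0, "fingers": 0.45}, {"tx": 0, "ty": 0, "tz": 2, "ax": 0, "ay": 0, "az": 0, "fingers": 0.45}])

```text
t: 3.52
tcp_pos: [589.4, 36.3, 72.9]
ee_rot: [[0.814, 0.471, 0.34], [0.237, -0.804, 0.545], [0.53, -0.364, -0.766]]
contact_force: [-0.3, 0.2, -0.1]
grip_width: 0.455
```

```bash
python3 snap.py 3; python3 - <<'E'
from plan import *
err(knobpose(0,2,-1))
import cv2
a=cv2.imread("pics/top3.png")[210:290,280:360];b=cv2.imread("pics/scene3.png")[205:285,290:370]
cv2.imwrite("pics/f3.png",np.hstack([cv2.resize(x,(400,400),interpolation=cv2.INTER_CUBIC) for x in(a,b)]))
E
```

```text
d(tool) [-0.  -2.1  0.9] rot [-0.     0.001 -0.   ] joints [ 37.5  36.4 -35.  119.9 -53.2  21.4  -6.6] F [-0.1  0.6 -0. ] T [-0.6   0.36 -0.  ] g 0.452 t 3.625
```

View pics/f3.png

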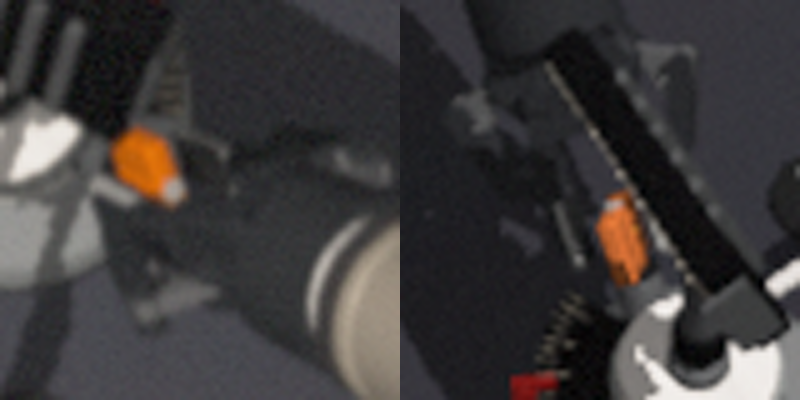

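Call:
move_arm(rows=[{"tx": 0, "ty": -3, "tz": 0, "ax": 0, "ay": 0, "az": 0, "fingers": 0.45}, {"tx": 0, "ty": 0, "tz": 0, "ax": 0, "ay": 0, "az": 0, "fingers": 0.3}, {"tx": 0, "ty": 0, "tz": 0, "ax": 0, "ay": 0, "az": 0, "fingers": 0.2}, {"tx": 0, "ty": 0, "tz": 0, "ax": 0, "ay": 0, "az": 0, "fingers": 0.1}, {"tx": 0, "ty": 0, "tz": 0, "ax": 0, "ay": 0, "az": 0, "fingers": 0.05}], force=25)

```text
t: 4.25
tcp_pos: [588.6, 37.1, 74.4]
ee_rot: [[0.814, 0.47, 0.342], [0.237, -0.806, 0.543], [0.53, -0.361, -0.767]]
contact_force: [1.1, -4.5, -0.4]
grip_width: 0.138
```

```bash
python3 - <<'E'
from plan import *
from bench import ctrl
err(knobpose(0,2,-1));s=ctrl.observe();print("tool F",s["ee_rot"].T@s["contact_force"],"tool T",s["ee_rot"].T@s["torque"])
E
```

```text
d(tool) [-0.3 -0.4  1.5] rot [ 0.002  0.    -0.   ] joints [ 37.5  36.1 -35.1 120.1 -53.4  21.2  -6.7] F [ 1.1 -4.5 -0.4] T [-1.15  0.09 -0.13] g 0.138 t 4.25
tool F [-0.32431452  4.24756437 -1.75222024] tool T [-0.98048309 -0.56408007 -0.24654011]
```

Call:
move_arm(rows=[{"tx": 0, "ty": 0.5, "tz": 0, "ax": 0, "ay": 0, "az": 0, "fingers": 0}, {"tx": 0, "ty": 0, "tz": 0, "ax": 0, "ay": 0, "az": -0.1, "fingers": 0}, {"tx": 0, "ty": 0, "tz": 0, "ax": 0, "ay": 0, "az": -0.1, "fingers": 0}, {"tx": 0, "ty": 0, "tz": 0, "ax": 0, "ay": 0, "az": -0.1, "fingers": 0}], force=60)

```text
t: 4.75
tcp_pos: [588.7, 36.9, 74.3]
ee_rot: [[0.638, 0.691, 0.342], [0.465, -0.699, 0.544], [0.614, -0.188, -0.767]]
contact_force: [-1.1, -5.3, 1.7]
grip_width: 0.129
```

```bash
cat > st.py <<'E'
from plan import *
from bench import ctrl
import sys
phi=float(sys.argv[1]);err(knobpose(phi,2,-1));s=ctrl.observe();print("tool F",(s["ee_rot"].T@s["contact_force"]).round(1),"tool T",(s["ee_rot"].T@s["torque"]).round(2))
E
python3 st.py 0.3
```

```text
d(tool) [-0.1 -0.7  1.5] rot [0.002 0.    0.001] joints [ 40.4  37.3 -38.9 119.9 -47.7  19.6   5.8] F [-1.1 -5.3  1.7] T [-0.95  0.37 -0.28] g 0.129 t 4.75
tool F [-2.1  2.7 -4.6] tool T [-0.61 -0.86  0.09]
```

Call:
move_arm(rows=[{"tx": 0, "ty": 0, "tz": 0, "ax": 0, "ay": 0, "az": -0.12, "fingers": 0}, {"tx": 0, "ty": 0, "tz": 0, "ax": 0, "ay": 0, "az": -0.12, "fingers": 0}, {"tx": 0, "ty": 0, "tz": 0, "ax": 0, "ay": 0, "az": -0.12, "fingers": 0}, {"tx": 0, "ty": 0, "tz": 0, "ax": 0, "ay": 0, "az": -0.12, "fingers": 0}])

```text
t: 5.25
tcp_pos: [589.1, 36.6, 74.3]
ee_rot: [[0.246, 0.907, 0.342], [0.735, -0.405, 0.543], [0.631, 0.118, -0.767]]
contact_force: [1.5, -5.4, 0.6]
grip_width: 0.128
```

```bash
python3 st.py 0.78; python3 snap.py 4
```

```text
d(tool) [ 0.4 -1.1  1.5] rot [0.002 0.001 0.002] joints [ 44.6  39.4 -44.4 119.7 -37.2  17.5  24. ] F [ 1.5 -5.4  0.6] T [-1.07  0.37 -0.48] g 0.128 t 5.25
tool F [-3.2  3.6 -2.8] tool T [-0.29 -1.17  0.21]
```

View pics/c4.png

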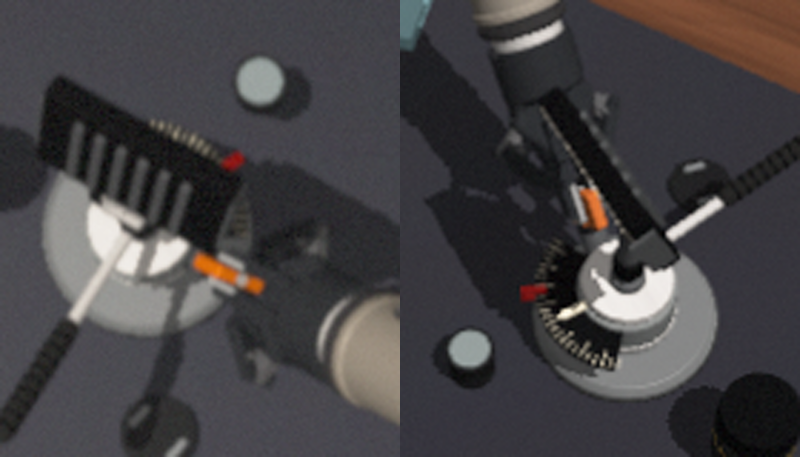

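The knob is turning with the jaws, well centred, and the panel is clear. I'll continue to about 1.26 rad.

Call:
move_arm(rows=[{"tx": 0, "ty": 0, "tz": 0, "ax": 0, "ay": 0, "az": -0.12, "fingers": 0}, {"tx": 0, "ty": 0, "tz": 0, "ax": 0, "ay": 0, "az": -0.12, "fingers": 0}, {"tx": 0, "ty": 0, "tz": 0, "ax": 0, "ay": 0, "az": -0.12, "fingers": 0}, {"tx": 0, "ty": 0, "tz": 0, "ax": 0, "ay": 0, "az": -0.12, "fingers": 0}, {"tx": 0, "ty": 0, "tz": 0, "ax": 0, "ay": 0, "az": 0, "fingers": 0}])

```text
t: 5.98
tcp_pos: [589.6, 36.3, 74.3]
ee_rot: [[-0.198, 0.918, 0.343], [0.839, -0.022, 0.543], [0.506, 0.395, -0.766]]
contact_force: [2.2, -5.5, -0.3]
grip_width: 0.129
```

```bash
python3 st.py 1.26
```

```text
d(tool) [ 1.1 -1.3  1.5] rot [ 0.002  0.002 -0.001] joints [ 47.9  41.5 -49.1 119.4 -25.6  16.   40.9] F [ 2.2 -5.5 -0.3] T [-1.39 -0.04 -0.35] g 0.129 t 5.975
tool F [-5.1  2.  -2. ] tool T [ 0.06 -1.41 -0.23]
```

Call:
move_arm(rows=[{"tx": 0, "ty": 0, "tz": 0, "ax": 0, "ay": 0, "az": 0, "fingers": 0.4}, {"tx": 0, "ty": 0, "tz": 0, "ax": 0, "ay": 0, "az": 0, "fingers": 0.4}, {"tx": 0, "ty": 0, "tz": -20, "ax": 0, "ay": 0, "az": 0, "fingers": 0.45}, {"tx": 0, "ty": 0, "tz": -35, "ax": 0, "ay": 0, "az": 0, "fingers": 0.5}, {"tx": 0, "ty": 0, "tz": -50, "ax": 0, "ay": 0, "az": 0, "fingers": 0.5}])

```text
t: 6.6
tcp_pos: [551.2, -18.1, 155.1]
ee_rot: [[-0.2, 0.92, 0.337], [0.837, -0.019, 0.547], [0.51, 0.392, -0.766]]
contact_force: [0.8, -1.0, 1.2]
grip_width: 0.496
```

```bash
python3 - <<'E'
from plan import *
az=np.radians(149.8)
T=handlepose(az,110,1)
print(T)
T1=(np.array([470,0,260.]),T[1])
rows(T1,5)
rows(T,5,start=T1)
E
python3 snap.py 5
```

```text
(array([504.83725292, 169.82581247, 242.3       ]), array([[-0.8642748 ,  0.50301995,  0.        ],
       [ 0.50301995,  0.8642748 ,  0.        ],
       [ 0.        ,  0.        , -1.        ]]))
deg/row 13.243178458443058 mm/row 26.778793813180652
{"tx":17.0,"ty":-6.8,"tz":-19.6,"ax":0.131,"ay":-0.062,"az":-0.180},
{"tx":16.9,"ty":-6.3,"tz":-19.8,"ax":0.131,"ay":-0.062,"az":-0.180},
{"tx":16.8,"ty":-5.9,"tz":-20.0,"ax":0.131,"ay":-0.062,"az":-0.180},
{"tx":16.5,"ty":-5.5,"tz":-20.3,"ax":0.131,"ay":-0.062,"az":-0.180},
{"tx":16.2,"ty":-5.2,"tz":-20.7,"ax":0.131,"ay":-0.062,"az":-0.180},
joints [ 59.5  31.9 -53.2 119.5 -26.8  29.2  42.1] F [ 0.8 -1.   1.2] T [-0.63  0.28 -0.07] g 0.496 t 6.6
deg/row 0.0 mm/row 34.85267896393326
{"tx":11.1,"ty":32.9,"tz":3.5,"ax":0.000,"ay":0.000,"az":0.000},
{"tx":11.1,"ty":32.9,"tz":3.5,"ax":0.000,"ay":0.000,"az":0.000},
{"tx":11.1,"ty":32.9,"tz":3.5,"ax":0.000,"ay":0.000,"az":0.000},
{"tx":11.1,"ty":32.9,"tz":3.5,"ax":0.000,"ay":0.000,"az":0.000},
{"tx":11.1,"ty":32.9,"tz":3.5,"ax":0.000,"ay":0.000,"az":0.000},
joints [ 59.5  31.9 -53.2 119.5 -26.8  29.2  42.1] F [ 0.8 -1.   1.2] T [-0.63  0.28 -0.07] g 0.496 t 6.6
```

View pics/c5.png

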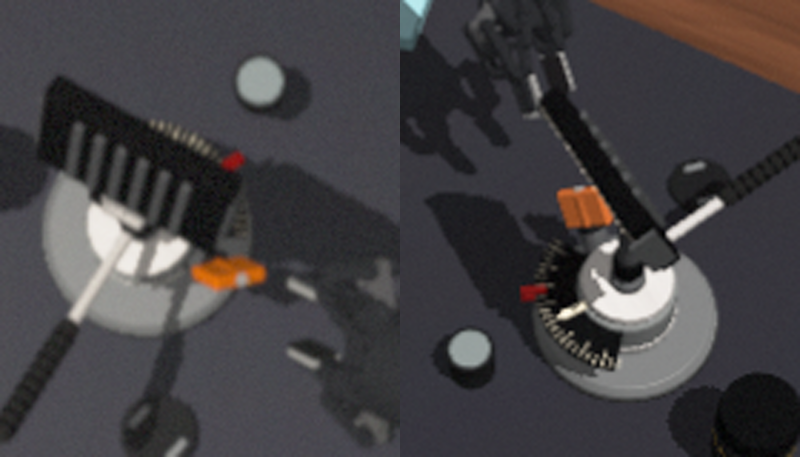

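```bash
python3 - <<'E'
from plan import *
T=handlepose(np.radians(149.8),110,1)
T1=(np.array([470,0,260.]),T[1])
rows(T1,8)
E
```

```text
deg/row 8.293351932730017 mm/row 16.774233190128673
{"tx":10.9,"ty":-4.5,"tz":-11.9,"ax":0.082,"ay":-0.038,"az":-0.113},
{"tx":10.9,"ty":-4.2,"tz":-12.0,"ax":0.082,"ay":-0.038,"az":-0.113},
{"tx":10.9,"ty":-4.0,"tz":-12.1,"ax":0.082,"ay":-0.038,"az":-0.113},
{"tx":10.9,"ty":-3.7,"tz":-12.2,"ax":0.082,"ay":-0.038,"az":-0.113},
{"tx":10.9,"ty":-3.5,"tz":-12.3,"ax":0.082,"ay":-0.038,"az":-0.113},
{"tx":10.8,"ty":-3.3,"tz":-12.4,"ax":0.082,"ay":-0.038,"az":-0.113},
{"tx":10.7,"ty":-3.1,"tz":-12.6,"ax":0.082,"ay":-0.038,"az":-0.113},
{"tx":10.5,"ty":-2.9,"tz":-12.7,"ax":0.082,"ay":-0.038,"az":-0.113},
joints [ 59.7  31.7 -53.2 119.4 -26.8  29.1  42.1] F [ 0.9 -0.6  0.2] T [-0.62  0.4   0.02] g 0.497 t 6.7
```

Call:
move_arm(rows=[{"tx": 11, "ty": -4, "tz": -12, "ax": 0.082, "ay": -0.038, "az": -0.113, "fingers": 0.6}, {"tx": 11, "ty": -4, "tz": -12, "ax": 0.082, "ay": -0.038, "az": -0.113, "fingers": 0.7}, {"tx": 11, "ty": -4, "tz": -12, "ax": 0.082, "ay": -0.038, "az": -0.113, "fingers": 0.7}, {"tx": 11, "ty": -4, "tz": -12, "ax": 0.082, "ay": -0.038, "az": -0.113, "fingers": 0.7}])

```text
t: 7.2
tcp_pos: [510.7, -7.1, 206.5]
ee_rot: [[-0.571, 0.814, 0.104], [0.791, 0.512, 0.333], [0.218, 0.273, -0.937]]
contact_force: [-0.3, 0.2, 0.3]
grip_width: 0.699
```

Call:
move_arm(rows=[{"tx": 11, "ty": -3.5, "tz": -12, "ax": 0.082, "ay": -0.038, "az": -0.113, "fingers": 0.7}, {"tx": 11, "ty": -3, "tz": -12, "ax": 0.082, "ay": -0.038, "az": -0.113, "fingers": 0.7}, {"tx": 11, "ty": -3, "tz": -13, "ax": 0.082, "ay": -0.038, "az": -0.113, "fingers": 0.7}, {"tx": 10, "ty": -3, "tz": -13, "ax": 0.082, "ay": -0.038, "az": -0.113, "fingers": 0.7}])

```text
t: 7.7
tcp_pos: [469.5, 4.5, 258.2]
ee_rot: [[-0.868, 0.496, -0.004], [0.496, 0.868, -0.001], [0.003, -0.003, -1.0]]
contact_force: [0.1, 0.4, -0.1]
grip_width: 0.698
```

```bash
python3 - <<'E'
from plan import *
rows(handlepose(np.radians(149.8),100,1),5)
E
```

```text
deg/row 0.10463066270956926 mm/row 34.213042425824206
{"tx":10.3,"ty":32.2,"tz":5.1,"ax":-0.001,"ay":-0.001,"az":0.002},
{"tx":10.3,"ty":32.2,"tz":5.2,"ax":-0.001,"ay":-0.001,"az":0.002},
{"tx":10.4,"ty":32.2,"tz":5.2,"ax":-0.001,"ay":-0.001,"az":0.002},
{"tx":10.4,"ty":32.2,"tz":5.2,"ax":-0.001,"ay":-0.001,"az":0.002},
{"tx":10.5,"ty":32.2,"tz":5.2,"ax":-0.001,"ay":-0.001,"az":0.002},
joints [ 36.5  11.6 -49.7 111.7  10.   61.4  42.8] F [ 0.1  0.4 -0.1] T [0.02 0.01 0.  ] g 0.698 t 7.7
```

Call:
move_arm(rows=[{"tx": 10, "ty": 32, "tz": 5, "ax": 0, "ay": 0, "az": 0, "fingers": 0.7}, {"tx": 10, "ty": 32, "tz": 5, "ax": 0, "ay": 0, "az": 0.008, "fingers": 0.7}, {"tx": 11, "ty": 32, "tz": 5, "ax": 0, "ay": 0, "az": 0, "fingers": 0.7}, {"tx": 11, "ty": 32, "tz": 5, "ax": 0, "ay": 0, "az": 0, "fingers": 0.7}, {"tx": 11, "ty": 32, "tz": 5, "ax": 0, "ay": 0, "az": 0, "fingers": 0.7}])

```text
t: 8.32
tcp_pos: [504.4, 170.1, 232.5]
ee_rot: [[-0.862, 0.506, -0.005], [0.506, 0.862, 0.002], [0.005, -0.001, -1.0]]
contact_force: [0.6, -0.8, -0.2]
grip_width: 0.696
```

```bash
python3 snap.py 6; python3 - <<'E'
from plan import *
err(handlepose(np.radians(149.8),0,1))
import cv2
a=cv2.imread("pics/top6.png")[220:320,205:305];b=cv2.imread("pics/scene6.png")[150:290,330:470]
cv2.imwrite("pics/f6.png",np.hstack([cv2.resize(x,(400,400),interpolation=cv2.INTER_CUBIC) for x in(a,b)]))
E
```

```text
d(tool) [ -3.3  -2.6 100.3] rot [ 0.002 -0.007  0.002] joints [ 15.8  21.2 -51.  105.8  18.2  61.8  17.9] F [-0.8  0.7 -0.1] T [-0.02  0.06 -0.02] g 0.702 t 8.425
```

View pics/f6.png

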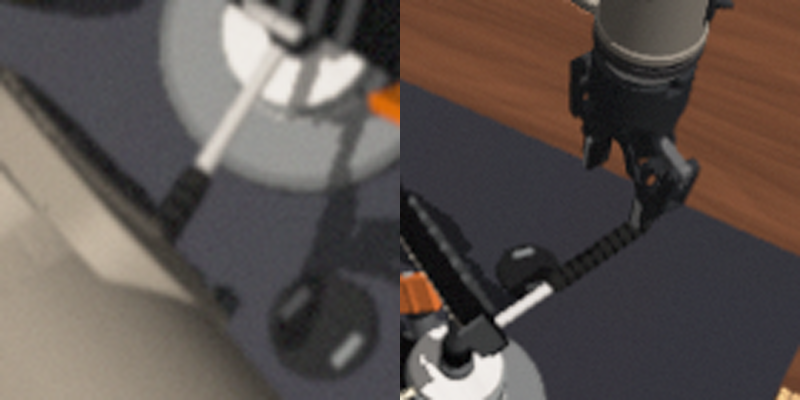

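Call:
move_arm(rows=[{"tx": -3, "ty": -2, "tz": 30, "ax": 0, "ay": -0.007, "az": 0, "fingers": 0.7}, {"tx": 0, "ty": 0, "tz": 30, "ax": 0, "ay": 0, "az": 0, "fingers": 0.7}, {"tx": 0, "ty": 0, "tz": 20, "ax": 0, "ay": 0, "az": 0, "fingers": 0.7}, {"tx": 0, "ty": 0, "tz": 14, "ax": 0, "ay": 0, "az": 0, "fingers": 0.7}, {"tx": 0, "ty": 0, "tz": 6, "ax": 0, "ay": 0, "az": 0, "fingers": 0.7}])

```text
t: 9.05
tcp_pos: [506.9, 164.8, 133.0]
ee_rot: [[-0.862, 0.508, 0.003], [0.508, 0.862, -0.002], [-0.003, -0.0, -1.0]]
contact_force: [-0.2, -0.6, 0.1]
grip_width: 0.7
```

```bash
python3 snap.py 7; python3 - <<'E'
from plan import *
err(handlepose(np.radians(149.8),0,1))
import cv2
a=cv2.imread("pics/top7.png")[220:320,205:305];b=cv2.imread("pics/scene7.png")[200:280,340:420]
cv2.imwrite("pics/f7.png",np.hstack([cv2.resize(x,(400,400),interpolation=cv2.INTER_CUBIC) for x in(a,b)]))
E
```

```text
d(tool) [4.4 3.1 1.1] rot [ 0.     0.003 -0.005] joints [ 12.   28.  -46.5 111.4  26.   51.4  11.6] F [-0.1 -0.  -0.1] T [ 0.04 -0.02 -0.01] g 0.699 t 9.15
```

View pics/f7.png

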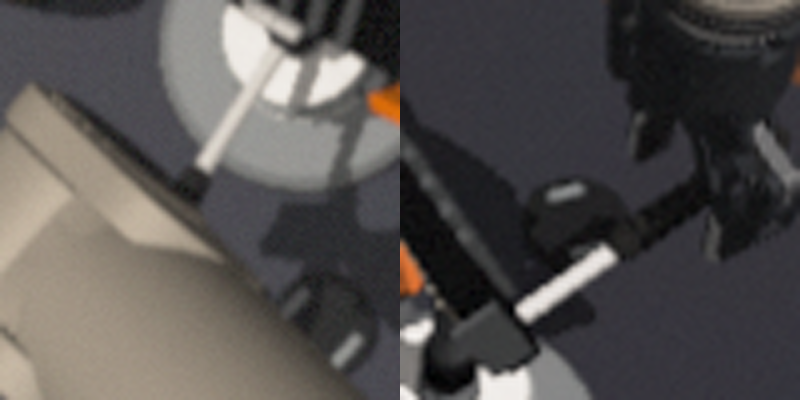

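Call:
move_arm(rows=[{"tx": 4, "ty": 2, "tz": 1, "ax": 0, "ay": 0, "az": 0, "fingers": 0.6}, {"tx": 0, "ty": 0, "tz": 0, "ax": 0, "ay": 0, "az": 0, "fingers": 0.4}, {"tx": 0, "ty": 0, "tz": 0, "ax": 0, "ay": 0, "az": 0, "fingers": 0.25}, {"tx": 0, "ty": 0, "tz": 0, "ax": 0, "ay": 0, "az": 0, "fingers": 0.1}, {"tx": 0, "ty": 0, "tz": 0, "ax": 0, "ay": 0, "az": 0, "fingers": 0.1}], force=25)

```text
t: 9.78
tcp_pos: [505.0, 169.1, 133.1]
ee_rot: [[-0.862, 0.507, 0.004], [0.507, 0.862, -0.001], [-0.004, 0.001, -1.0]]
contact_force: [-0.2, 1.0, 4.8]
grip_width: 0.189
```

```bash
cat > sh.py <<'E'
from plan import *
from bench import ctrl
import sys
err(handlepose(np.radians(float(sys.argv[1])),0,1));s=ctrl.observe();print("tool F",(s["ee_rot"].T@s["contact_force"]).round(1),"tool T",(s["ee_rot"].T@s["torque"]).round(2))
d=s["tcp_pos"][:2]-B;print("az",np.degrees(np.arctan2(d[1],d[0])),"r",np.hypot(*d),"tool x az",np.degrees(np.arctan2(s["ee_rot"][1,0],s["ee_rot"][0,0])))
E
python3 sh.py 149.8
```

```text
d(tool) [0.5 0.6 0.8] rot [ 0.001  0.004 -0.005] joints [ 11.6  27.9 -46.6 111.6  26.1  51.2  11. ] F [-0.2  1.   4.8] T [0.24 0.14 0.12] g 0.189 t 9.775
tool F [ 0.7  0.8 -4.8] tool T [-0.13  0.24 -0.12]
az 150.03426118764588 r 140.4671834053024 tool x az 149.50348764169735
```

Call:
move_arm(rows=[{"tx": 0, "ty": 5.1, "tz": 0, "ax": 0, "ay": 0, "az": 0.036, "fingers": 0}, {"tx": -0.1, "ty": 5.1, "tz": 0, "ax": 0, "ay": 0, "az": 0.036, "fingers": 0}, {"tx": -0.1, "ty": 5.1, "tz": 0, "ax": 0, "ay": 0, "az": 0.036, "fingers": 0}, {"tx": -0.1, "ty": 5.1, "tz": 0, "ax": 0, "ay": 0, "az": 0.036, "fingers": 0}], force=40)

```text
t: 10.28
tcp_pos: [516.4, 186.0, 133.1]
ee_rot: [[-0.779, 0.627, 0.004], [0.627, 0.779, -0.001], [-0.004, 0.001, -1.0]]
contact_force: [-1.7, 0.7, 6.2]
grip_width: 0.181
```

```bash
python3 sh.py 141.55
```

```text
d(tool) [0.5 0.4 0.8] rot [ 0.001  0.004 -0.006] joints [  8.1  28.7 -44.2 109.5  25.4  51.8   2.5] F [-1.7  0.7  6.2] T [0.16 0.29 0.1 ] g 0.181 t 10.275
tool F [ 1.7 -0.5 -6.2] tool T [ 0.05  0.33 -0.1 ]
az 141.71402037756624 r 140.49769232899135 tool x az 141.18995591161934
```

Call:
move_arm(rows=[{"tx": -0.1, "ty": 5.1, "tz": 0, "ax": 0, "ay": 0, "az": 0.036, "fingers": 0}, {"tx": -0.1, "ty": 5.1, "tz": 0, "ax": 0, "ay": 0, "az": 0.036, "fingers": 0}, {"tx": -0.1, "ty": 5.1, "tz": 0, "ax": 0, "ay": 0, "az": 0.036, "fingers": 0}, {"tx": -0.1, "ty": 5.1, "tz": 0, "ax": 0, "ay": 0, "az": 0.036, "fingers": 0}, {"tx": -0.1, "ty": 5.1, "tz": 0, "ax": 0, "ay": 0, "az": 0.036, "fingers": 0}])

```text
t: 10.9
tcp_pos: [533.9, 204.6, 133.2]
ee_rot: [[-0.655, 0.756, 0.004], [0.756, 0.655, -0.001], [-0.003, 0.002, -1.0]]
contact_force: [-0.9, 1.5, 6.2]
grip_width: 0.183
```

```bash
python3 sh.py 131.24;python3 snap.py 8; python3 - <<'E'
import cv2,numpy as np
b=cv2.imread("pics/scene8.png");
cv2.imwrite("pics/f8.png",cv2.resize(b[250:310,295:375],(800,600),interpolation=cv2.INTER_CUBIC))
E
```

```text
d(tool) [0.4 0.1 0.9] rot [ 0.002  0.003 -0.006] joints [  4.3  29.8 -41.3 106.6  24.6  52.6  -7.6] F [-0.9  1.5  6.2] T [0.3  0.4  0.15] g 0.183 t 10.9
tool F [ 1.7  0.3 -6.2] tool T [ 0.1   0.48 -0.15]
az 131.29395410926764 r 140.62218556342935 tool x az 130.8902437189429
```

View pics/f8.png

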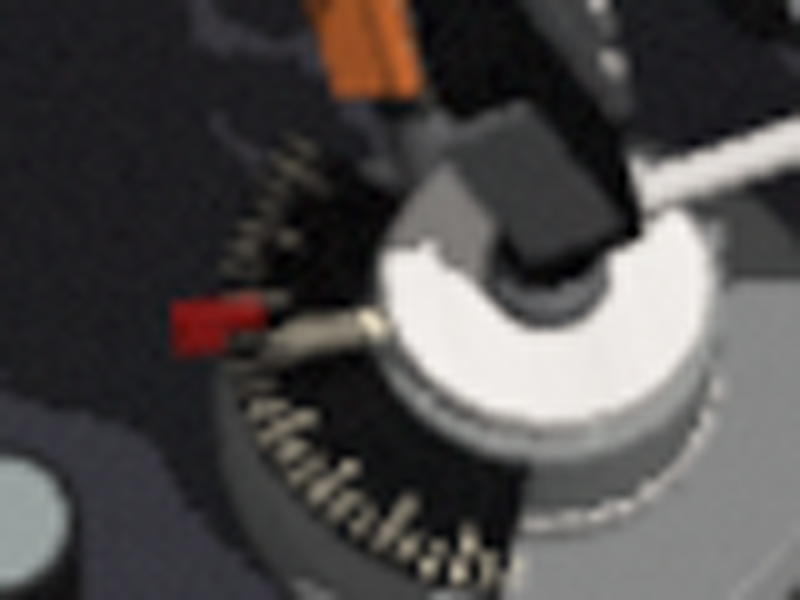

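View pics/c8.png

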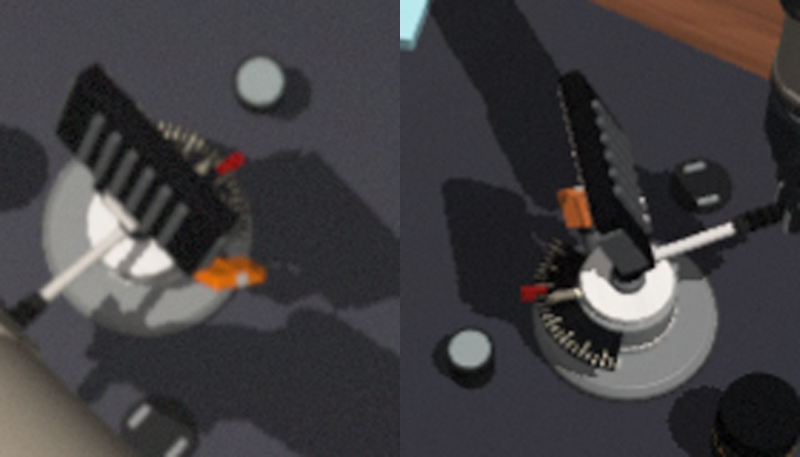

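```bash
python3 - <<'E'
from h import *
B=np.array([626.7,98.9])
for a in(-49,-51,-53,-55):
  print(a,[proj(n,[cyl(B,np.radians(a),0,r,z) for r,z in((71,64),(71,66),(95,64))]).round(1).tolist() for n in("scene","top")])
b=cv2.imread("pics/top8.png")
cv2.imwrite("pics/f8t.png",cv2.resize(b[185:230,275:335],(800,600),interpolation=cv2.INTER_CUBIC))
E
```

```text
-49 [[[321.0, 283.9], [320.9, 283.5], [311.6, 285.4]], [[302.4, 206.9], [302.3, 206.8], [310.3, 199.7]]]
-51 [[[320.8, 283.0], [320.8, 282.6], [311.4, 284.3]], [[303.1, 207.7], [303.1, 207.6], [311.3, 200.8]]]
-53 [[[320.7, 282.2], [320.7, 281.8], [311.2, 283.1]], [[303.8, 208.6], [303.8, 208.5], [312.3, 202.0]]]
-55 [[[320.6, 281.3], [320.6, 280.9], [311.1, 282.0]], [[304.5, 209.5], [304.4, 209.4], [313.2, 203.2]]]
```

View pics/f8t.png

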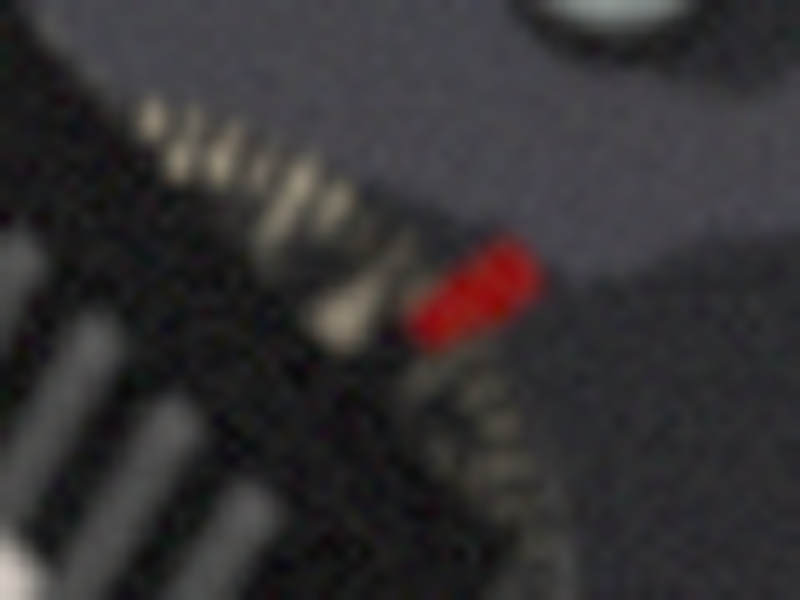

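Call:
move_arm(rows=[{"tx": -0.1, "ty": 5, "tz": 0, "ax": 0, "ay": 0, "az": 0.035, "fingers": 0}, {"tx": -0.1, "ty": 5, "tz": 0, "ax": 0, "ay": 0, "az": 0.035, "fingers": 0}, {"tx": 0, "ty": 0, "tz": 0, "ax": 0, "ay": 0, "az": 0, "fingers": 0}])

```text
t: 11.38
tcp_pos: [541.9, 211.1, 133.2]
ee_rot: [[-0.601, 0.799, 0.004], [0.799, 0.601, 0.0], [-0.002, 0.003, -1.0]]
contact_force: [-1.6, 3.5, 5.0]
grip_width: 0.184
```

```bash
cat > z.py <<'E'
import cv2,sys,numpy as np
t=sys.argv[1]
a=cv2.imread(f"pics/scene{t}.png")[265:300,300:350];b=cv2.imread(f"pics/top{t}.png")[190:230,285:325]
cv2.imwrite(f"pics/z{t}.png",np.hstack([cv2.resize(a,None,fx=8,fy=8,interpolation=cv2.INTER_CUBIC),cv2.resize(b,None,fx=10,fy=7*1.0,interpolation=cv2.INTER_CUBIC)]) if 0 else np.hstack([cv2.resize(a,None,fx=9,fy=9,interpolation=cv2.INTER_CUBIC)[:315,:440],cv2.resize(b[:35],None,fx=9,fy=9,interpolation=cv2.INTER_CUBIC)]))
E
python3 sh.py 127.2;python3 snap.py 9; python3 z.py 9
```

```text
d(tool) [ 0.3 -0.3  0.9] rot [ 0.003  0.002 -0.004] joints [  3.   30.4 -40.1 105.4  24.3  52.9 -11.3] F [-1.6  3.5  5. ] T [ 0.69  0.18 -0.01] g 0.184 t 11.375
tool F [ 3.7  0.9 -5. ] tool T [-0.27  0.65  0.01]
az 127.07846071383427 r 140.67522132296497 tool x az 126.95817043235759
```

View pics/z9.png

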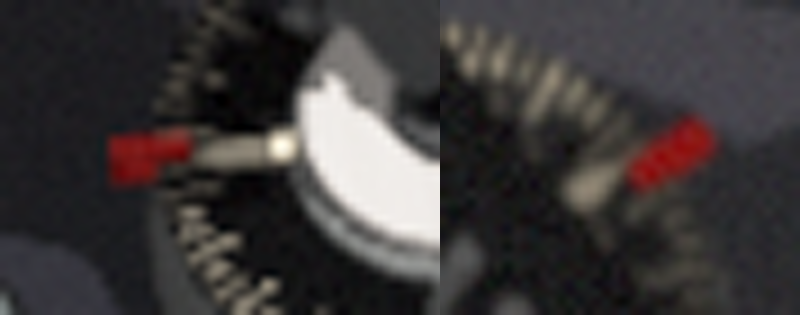

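```bash
python3 - <<'E'
import cv2,numpy as np
b=cv2.imread("pics/top9.png")[195:220,292:320];c=cv2.imread("pics/scene9.png")[272:292,306:336]
g=lambda a:np.clip((a.astype(float)/255)**0.6*255,0,255).astype(np.uint8)
cv2.imwrite("pics/g9t.png",cv2.resize(g(b),None,fx=24,fy=24,interpolation=cv2.INTER_CUBIC))
cv2.imwrite("pics/g9s.png",cv2.resize(g(c),None,fx=26,fy=26,interpolation=cv2.INTER_CUBIC))
E
```

```text
(no output)
```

View pics/g9t.png

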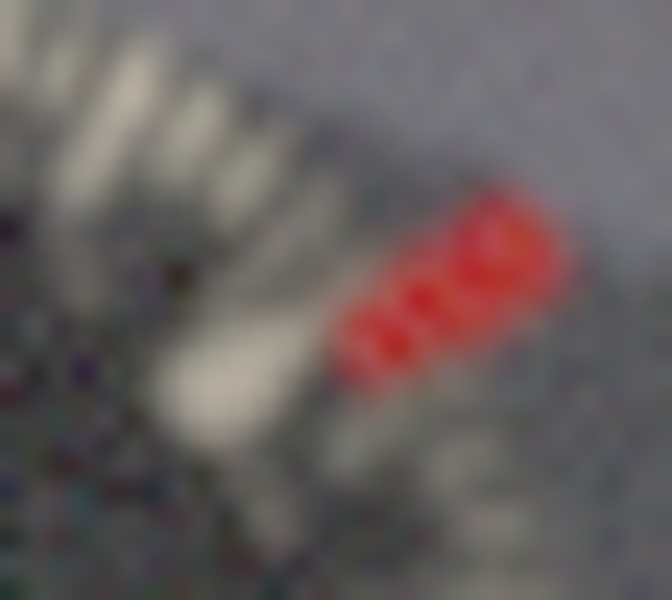

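View pics/g9s.png

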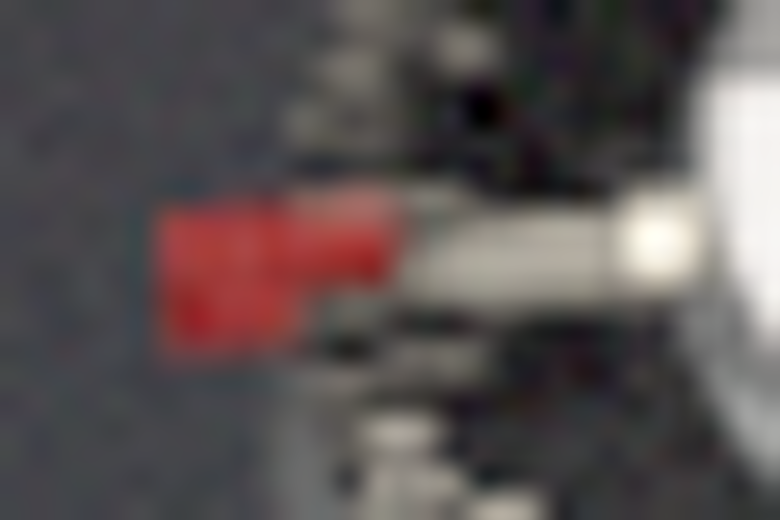

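Call:
move_arm(rows=[{"tx": -0.1, "ty": 3.7, "tz": 0, "ax": 0, "ay": 0, "az": 0.026, "fingers": 0}, {"tx": -0.1, "ty": 3.7, "tz": 0, "ax": 0, "ay": 0, "az": 0.026, "fingers": 0}, {"tx": 0, "ty": 0, "tz": 0, "ax": 0, "ay": 0, "az": 0, "fingers": 0}, {"tx": 0, "ty": 0, "tz": 0, "ax": 0, "ay": 0, "az": 0, "fingers": 0}])

```text
t: 11.98
tcp_pos: [547.8, 215.3, 133.2]
ee_rot: [[-0.559, 0.829, 0.004], [0.829, 0.559, 0.0], [-0.002, 0.003, -1.0]]
contact_force: [-2.0, 4.1, 4.8]
grip_width: 0.186
```

```bash
cat > gz.py <<'E'
import cv2,sys,numpy as np
t=sys.argv[1]
b=cv2.imread(f"pics/top{t}.png")[195:220,292:320];c=cv2.imread(f"pics/scene{t}.png")[270:295,306:334]
g=lambda a:np.clip((a.astype(float)/255)**0.6*255,0,255).astype(np.uint8)
cv2.imwrite(f"pics/g{t}.png",np.hstack([cv2.resize(g(x),None,fx=14,fy=14,interpolation=cv2.INTER_CUBIC) for x in(b,c)]))
E
python3 sh.py 124.1;python3 snap.py 10; python3 gz.py 10
```

```text
d(tool) [0.3 0.1 0.9] rot [ 0.003  0.002 -0.002] joints [  2.1  30.7 -39.3 104.5  24.   53.1 -14. ] F [-2.   4.1  4.8] T [ 0.73  0.18 -0.02] g 0.186 t 11.975
tool F [ 4.5  0.6 -4.8] tool T [-0.26  0.71  0.02]
az 124.14221933049829 r 140.665035113944 tool x az 124.00271337965977
```

View pics/g10.png

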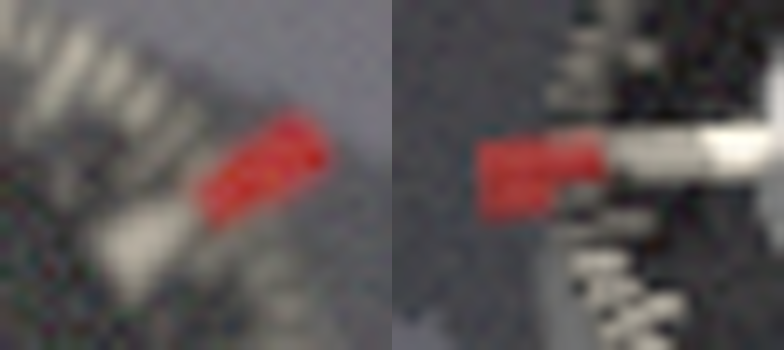

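The pointer is in line with the clip in both views: in the top view the clip axis runs (205,205)→(312,130) and extends through the pointer. Releasing and lifting now.

Call:
move_arm(rows=[{"tx": 0, "ty": 0, "tz": 0, "ax": 0, "ay": 0, "az": 0, "fingers": 0.35}, {"tx": 0, "ty": 0, "tz": 0, "ax": 0, "ay": 0, "az": 0, "fingers": 0.5}, {"tx": 0, "ty": 0, "tz": 0, "ax": 0, "ay": 0, "az": 0, "fingers": 0.6}, {"tx": 0, "ty": 0, "tz": -25, "ax": 0, "ay": 0, "az": 0, "fingers": 0.6}, {"tx": 0, "ty": 0, "tz": -45, "ax": 0, "ay": 0, "az": 0, "fingers": 0.6}])

```text
t: 12.7
tcp_pos: [546.4, 213.1, 201.6]
ee_rot: [[-0.558, 0.83, -0.001], [0.83, 0.558, -0.003], [-0.002, -0.003, -1.0]]
contact_force: [0.9, -0.2, 0.3]
grip_width: 0.598
```

Call:
move_arm(rows=[{"tx": 0, "ty": 0, "tz": -45, "ax": 0, "ay": 0, "az": 0, "fingers": 0.5}, {"tx": 0, "ty": 0, "tz": -15, "ax": 0, "ay": 0, "az": 0, "fingers": 0.5}])

```text
t: 12.95
tcp_pos: [548.4, 214.9, 265.5]
ee_rot: [[-0.558, 0.83, 0.007], [0.83, 0.558, -0.0], [-0.004, 0.006, -1.0]]
contact_force: [0.2, -0.2, -0.1]
grip_width: 0.501
```

```bash
python3 snap.py 11; python3 gz.py 11; python3 - <<'E'
from plan import *
Q=knobpose(1.26,0,-1)[1]
zc=Q[:,2];P=np.array([589.6,36.3,74.3])-zc*100
T1=(np.array([480,10,265.]),handlepose(np.radians(145),0,1)[1])
rows(T1,6)
rows((P,Q),8,start=T1)
E
```

```text
deg/row 3.515577434708147 mm/row 35.92250480470559
{"tx":-22.0,"ty":-28.4,"tz":-0.2,"ax":0.001,"ay":0.001,"az":-0.061},
{"tx":-20.2,"ty":-29.7,"tz":-0.2,"ax":0.001,"ay":0.001,"az":-0.061},
{"tx":-18.3,"ty":-30.9,"tz":-0.2,"ax":0.001,"ay":0.001,"az":-0.061},
{"tx":-16.4,"ty":-32.0,"tz":-0.2,"ax":0.001,"ay":0.001,"az":-0.061},
{"tx":-14.4,"ty":-32.9,"tz":-0.2,"ax":0.001,"ay":0.001,"az":-0.061},
{"tx":-12.4,"ty":-33.7,"tz":-0.2,"ax":0.001,"ay":0.001,"az":-0.061},
joints [  5.5  22.8 -43.   97.2  17.   66.4  -8.2] F [-0.4  0.8  0.4] T [-0.02 -0.02 -0.  ] g 0.498 t 13.05
deg/row 7.825122374535911 mm/row 17.46406545909108
{"tx":-9.8,"ty":2.5,"tz":14.3,"ax":-0.080,"ay":0.042,"az":0.103},
{"tx":-10.1,"ty":2.4,"tz":14.0,"ax":-0.080,"ay":0.042,"az":0.103},
{"tx":-10.4,"ty":2.4,"tz":13.8,"ax":-0.080,"ay":0.042,"az":0.103},
{"tx":-10.8,"ty":2.4,"tz":13.6,"ax":-0.080,"ay":0.042,"az":0.103},
{"tx":-11.1,"ty":2.4,"tz":13.3,"ax":-0.080,"ay":0.042,"az":0.103},
{"tx":-11.4,"ty":2.5,"tz":13.0,"ax":-0.080,"ay":0.042,"az":0.103},
{"tx":-11.6,"ty":2.7,"tz":12.7,"ax":-0.080,"ay":0.042,"az":0.103},
{"tx":-11.9,"ty":2.9,"tz":12.5,"ax":-0.080,"ay":0.042,"az":0.103},
joints [  5.5  22.8 -43.   97.2  17.   66.4  -8.2] F [-0.4  0.8  0.4] T [-0.02 -0.02 -0.  ] g 0.498 t 13.05
```

View pics/g11.png

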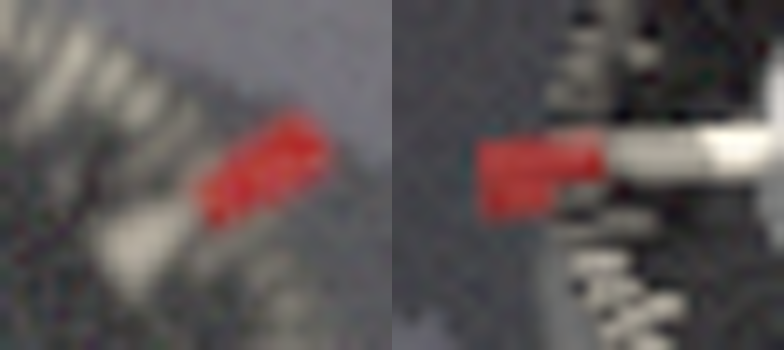

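View pics/c11.png

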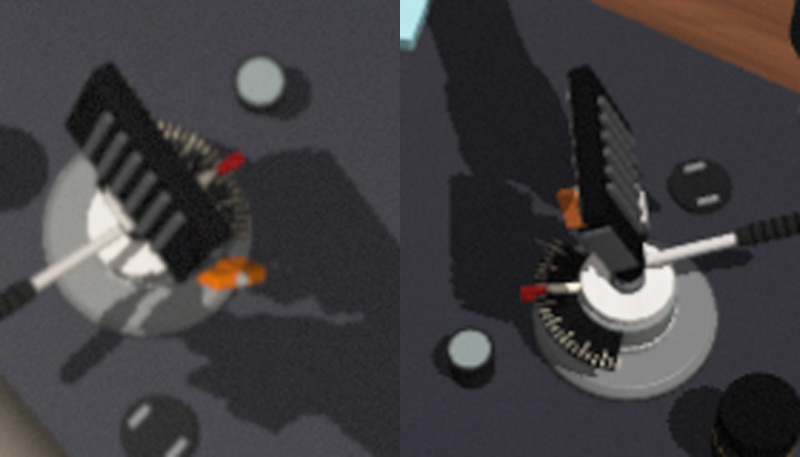

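Call:
move_arm(rows=[{"tx": -22, "ty": -28, "tz": 0, "ax": 0, "ay": 0, "az": -0.061, "fingers": 0.45}, {"tx": -20, "ty": -30, "tz": 0, "ax": 0, "ay": 0, "az": -0.061, "fingers": 0.45}, {"tx": -18, "ty": -31, "tz": 0, "ax": 0, "ay": 0, "az": -0.061, "fingers": 0.45}])

```text
t: 13.42
tcp_pos: [511.6, 110.7, 260.5]
ee_rot: [[-0.701, 0.713, -0.0], [0.713, 0.701, -0.002], [-0.002, -0.002, -1.0]]
contact_force: [-0.3, 0.5, 0.1]
grip_width: 0.452
```

Call:
move_arm(rows=[{"tx": -16, "ty": -32, "tz": 0, "ax": 0, "ay": 0, "az": -0.061, "fingers": 0.45}, {"tx": -14, "ty": -33, "tz": 0, "ax": 0, "ay": 0, "az": -0.061, "fingers": 0.45}, {"tx": -12, "ty": -34, "tz": 0, "ax": 0, "ay": 0, "az": -0.061, "fingers": 0.45}])

```text
t: 13.8
tcp_pos: [476.3, 9.0, 260.8]
ee_rot: [[-0.819, 0.574, 0.0], [0.574, 0.819, -0.002], [-0.001, -0.001, -1.0]]
contact_force: [0.5, 0.1, 0.8]
grip_width: 0.446
```

```bash
python3 - <<'E'
from plan import *
Q=knobpose(1.26,0,-1)[1]
zc=Q[:,2];P=np.array([589.6,36.3,74.3])-zc*100
rows((P,Q),8)
E
```

```text
deg/row 7.831979687637231 mm/row 17.278327534969915
{"tx":-10.1,"ty":2.9,"tz":13.7,"ax":-0.080,"ay":0.042,"az":0.103},
{"tx":-10.3,"ty":2.9,"tz":13.5,"ax":-0.080,"ay":0.042,"az":0.103},
{"tx":-10.6,"ty":2.9,"tz":13.3,"ax":-0.080,"ay":0.042,"az":0.103},
{"tx":-10.9,"ty":2.9,"tz":13.1,"ax":-0.080,"ay":0.042,"az":0.103},
{"tx":-11.1,"ty":3.0,"tz":12.9,"ax":-0.080,"ay":0.042,"az":0.103},
{"tx":-11.3,"ty":3.1,"tz":12.7,"ax":-0.080,"ay":0.042,"az":0.103},
{"tx":-11.5,"ty":3.3,"tz":12.5,"ax":-0.080,"ay":0.042,"az":0.103},
{"tx":-11.7,"ty":3.5,"tz":12.2,"ax":-0.080,"ay":0.042,"az":0.103},
joints [ 32.5  11.3 -45.8 111.    9.3  61.4  37.7] F [0.5 0.1 0.8] T [0.02 0.   0.05] g 0.446 t 13.8
```

Call:
move_arm(rows=[{"tx": -10, "ty": 3, "tz": 13.5, "ax": -0.08, "ay": 0.042, "az": 0.103, "fingers": 0.45}, {"tx": -10, "ty": 3, "tz": 13.5, "ax": -0.08, "ay": 0.042, "az": 0.103, "fingers": 0.45}, {"tx": -11, "ty": 3, "tz": 13.5, "ax": -0.08, "ay": 0.042, "az": 0.103, "fingers": 0.45}, {"tx": -11, "ty": 3, "tz": 13, "ax": -0.08, "ay": 0.042, "az": 0.103, "fingers": 0.45}])

```text
t: 14.3
tcp_pos: [517.2, -3.4, 206.0]
ee_rot: [[-0.526, 0.842, 0.118], [0.82, 0.465, 0.332], [0.225, 0.272, -0.936]]
contact_force: [-0.5, 0.8, -0.4]
grip_width: 0.445
```

Call:
move_arm(rows=[{"tx": -11, "ty": 3, "tz": 13, "ax": -0.08, "ay": 0.042, "az": 0.103, "fingers": 0.45}, {"tx": -11, "ty": 3, "tz": 12.5, "ax": -0.08, "ay": 0.042, "az": 0.103, "fingers": 0.45}, {"tx": -11.5, "ty": 3, "tz": 12.5, "ax": -0.08, "ay": 0.042, "az": 0.103, "fingers": 0.45}, {"tx": -11.5, "ty": 3.5, "tz": 12, "ax": -0.08, "ay": 0.042, "az": 0.103, "fingers": 0.45}])

```text
t: 14.8
tcp_pos: [556.0, -16.7, 151.4]
ee_rot: [[-0.194, 0.918, 0.345], [0.837, -0.029, 0.547], [0.512, 0.395, -0.763]]
contact_force: [-0.0, -0.1, -0.7]
grip_width: 0.448
```

```bash
cat > sk.py <<'E'
from plan import *
import sys
phi,out=float(sys.argv[1]),float(sys.argv[2])
Q=knobpose(phi,0,-1)[1]
err((np.array([589.6,36.3,74.3])-Q[:,2]*out,Q))
from bench import ctrl
s=ctrl.observe();print("tool F",(s["ee_rot"].T@s["contact_force"]).round(1),"tool T",(s["ee_rot"].T@s["torque"]).round(2))
E
python3 snap.py 12; python3 sk.py 1.26 100
```

```text
d(tool) [ 0.2  2.1 -0.9] rot [ 0.002 -0.003 -0.01 ] joints [ 57.   31.5 -50.1 119.7 -30.9  28.9  45.5] F [-1.   0.2  0. ] T [-0.59  0.41  0.05] g 0.448 t 14.9
tool F [ 0.3 -0.9 -0.2] tool T [ 0.49 -0.54 -0.01]
```

View pics/c12.png

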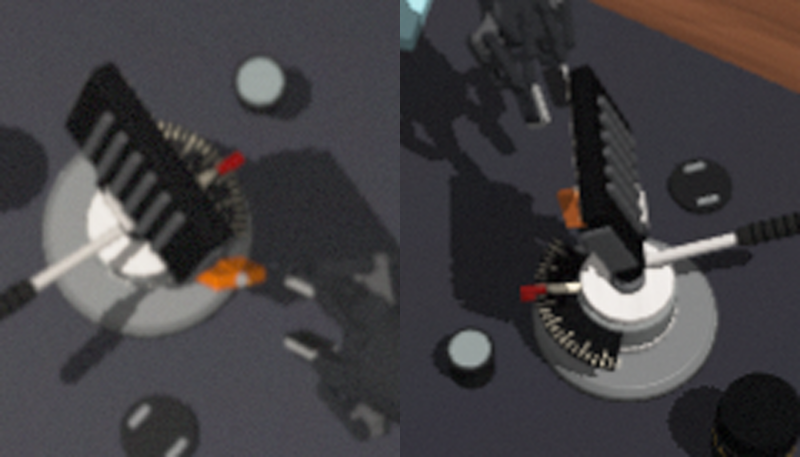

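Call:
move_arm(rows=[{"tx": 0, "ty": 2, "tz": 20, "ax": 0.002, "ay": -0.003, "az": -0.01, "fingers": 0.45}, {"tx": 0, "ty": 0, "tz": 20, "ax": 0, "ay": 0, "az": 0, "fingers": 0.45}, {"tx": 0, "ty": 0, "tz": 15, "ax": 0, "ay": 0, "az": 0, "fingers": 0.45}, {"tx": 0, "ty": 0, "tz": 5, "ax": 0, "ay": 0, "az": 0, "fingers": 0.45}])

```text
t: 15.4
tcp_pos: [579.1, 17.6, 108.0]
ee_rot: [[-0.208, 0.916, 0.342], [0.839, -0.012, 0.544], [0.503, 0.4, -0.766]]
contact_force: [0.0, 0.2, 0.5]
grip_width: 0.451
```

```bash
python3 snap.py 13;python3 sk.py 1.26 40
```

```text
d(tool) [-3.  -4.3  0.1] rot [0.002 0.002 0.01 ] joints [ 50.3  36.6 -48.5 119.4 -29.9  21.5  44.8] F [1.  0.2 0.7] T [-0.61  0.37  0.05] g 0.45 t 15.5
tool F [ 0.3  1.2 -0.1] tool T [ 0.46 -0.54 -0.04]
```

View pics/c13.png

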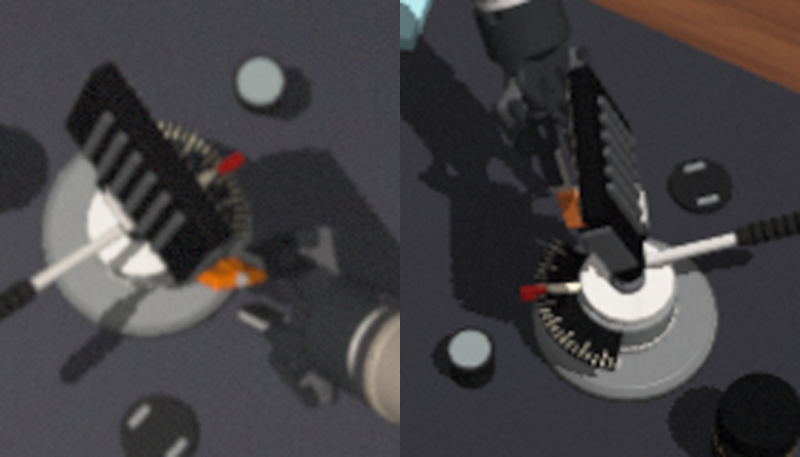

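Call:
move_arm(rows=[{"tx": -3, "ty": -4, "tz": 4, "ax": 0.002, "ay": 0.002, "az": 0.01, "fingers": 0.45}, {"tx": 0, "ty": 0, "tz": 12, "ax": 0, "ay": 0, "az": 0, "fingers": 0.45}, {"tx": 0, "ty": 0, "tz": 12, "ax": 0, "ay": 0, "az": 0, "fingers": 0.45}, {"tx": 0, "ty": 0, "tz": 9, "ax": 0, "ay": 0, "az": 0, "fingers": 0.45}, {"tx": 0, "ty": 0, "tz": 3, "ax": 0, "ay": 0, "az": 0, "fingers": 0.45}])

```text
t: 16.12
tcp_pos: [590.0, 36.5, 74.1]
ee_rot: [[-0.199, 0.919, 0.34], [0.838, -0.021, 0.546], [0.509, 0.394, -0.766]]
contact_force: [0.1, 0.6, 1.1]
grip_width: 0.453
```

```bash
python3 snap.py 14;python3 sk.py 1.26 0
```

```text
d(tool) [ 0.2 -0.5  0. ] rot [ 0.    -0.    -0.001] joints [ 46.8  40.8 -47.5 119.3 -29.8  16.8  44.7] F [-0.4 -0.5  0.4] T [-0.57  0.38  0.02] g 0.448 t 16.225
tool F [-0.1 -0.2 -0.7] tool T [ 0.44 -0.53 -0.01]
```

View pics/c14.png

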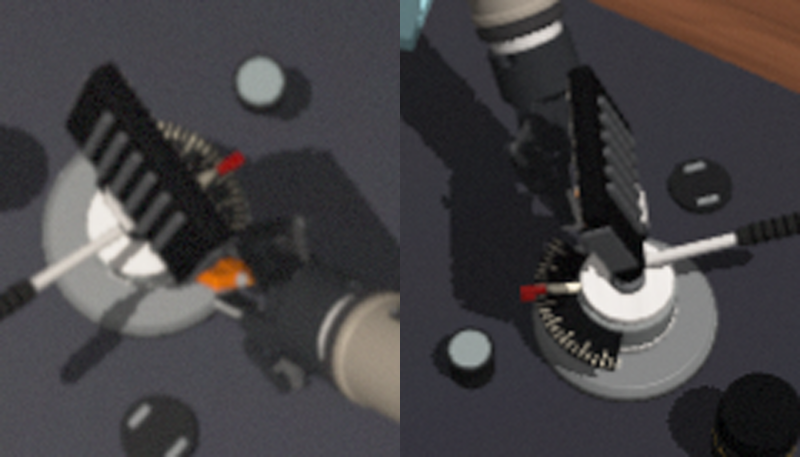

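The pose matches the earlier grip, with no contact and the pointer unchanged. Closing and turning back.

Call:
move_arm(rows=[{"tx": 0, "ty": 0, "tz": 0, "ax": 0, "ay": 0, "az": 0, "fingers": 0.3}, {"tx": 0, "ty": 0, "tz": 0, "ax": 0, "ay": 0, "az": 0, "fingers": 0.2}, {"tx": 0, "ty": 0, "tz": 0, "ax": 0, "ay": 0, "az": 0, "fingers": 0.05}, {"tx": 0, "ty": 0, "tz": 0, "ax": 0, "ay": 0, "az": 0, "fingers": 0}], force=30)

```text
t: 16.73
tcp_pos: [589.6, 35.3, 74.7]
ee_rot: [[-0.198, 0.919, 0.341], [0.838, -0.021, 0.545], [0.508, 0.394, -0.766]]
contact_force: [-4.8, -3.4, 5.4]
grip_width: 0.133
```

```bash
python3 sk.py 1.26 0
```

```text
d(tool) [ 0.6 -0.2  0.8] rot [ 0.     0.    -0.001] joints [ 46.9  40.7 -47.5 119.3 -29.8  16.8  44.8] F [-4.8 -3.4  5.4] T [-0.55  0.76  0.49] g 0.133 t 16.725
tool F [ 0.8 -2.2 -7.6] tool T [ 0.99 -0.33 -0.14]
```

Call:
move_arm(rows=[{"tx": 0, "ty": 0, "tz": 0, "ax": 0, "ay": 0, "az": 0.1, "fingers": 0}, {"tx": 0, "ty": 0, "tz": 0, "ax": 0, "ay": 0, "az": 0.1, "fingers": 0}, {"tx": 0, "ty": 0, "tz": 0, "ax": 0, "ay": 0, "az": 0.1, "fingers": 0}, {"tx": 0, "ty": 0, "tz": 0, "ax": 0, "ay": 0, "az": 0.1, "fingers": 0}, {"tx": 0, "ty": 0, "tz": 0, "ax": 0, "ay": 0, "az": 0.1, "fingers": 0}], force=60)

```text
t: 17.35
tcp_pos: [588.8, 35.5, 74.5]
ee_rot: [[0.27, 0.901, 0.34], [0.724, -0.422, 0.545], [0.635, 0.099, -0.766]]
contact_force: [-8.2, -4.1, 6.4]
grip_width: 0.126
```

```bash
python3 sk.py 0.76 0
```

```text
d(tool) [0.7 0.3 0.9] rot [-0.001  0.    -0.004] joints [ 43.   38.5 -42.1 119.6 -41.7  18.7  26.6] F [-8.2 -4.1  6.4] T [-0.69  1.15  0.82] g 0.126 t 17.35
tool F [-1.1 -5.  -9.9] tool T [ 1.16 -1.02 -0.23]
```

Call:
move_arm(rows=[{"tx": 0, "ty": 0, "tz": 0, "ax": 0, "ay": 0, "az": 0.12, "fingers": 0}, {"tx": 0, "ty": 0, "tz": 0, "ax": 0, "ay": 0, "az": 0.12, "fingers": 0}, {"tx": 0, "ty": 0, "tz": 0, "ax": 0, "ay": 0, "az": 0.12, "fingers": 0}, {"tx": 0, "ty": 0, "tz": 0, "ax": 0, "ay": 0, "az": 0.12, "fingers": 0}, {"tx": 0, "ty": 0, "tz": 0, "ax": 0, "ay": 0, "az": 0.12, "fingers": 0}])

```text
t: 17.98
tcp_pos: [588.0, 36.0, 74.5]
ee_rot: [[0.731, 0.592, 0.339], [0.359, -0.757, 0.546], [0.58, -0.278, -0.766]]
contact_force: [-10.6, -4.5, 9.6]
grip_width: 0.127
```

```bash
python3 sk.py 0.16 0
```

```text
d(tool) [1.2 0.8 0.9] rot [-0.002  0.001 -0.004] joints [ 37.2  36.  -34.5 120.  -53.8  21.9   2.7] F [-10.6  -4.5   9.6] T [-0.46  1.43  1.19] g 0.127 t 17.975
tool F [ -3.9  -5.5 -13.4] tool T [ 0.87 -1.68 -0.29]
```

Call:
move_arm(rows=[{"tx": 0, "ty": 0, "tz": 0, "ax": 0, "ay": 0, "az": 0.05, "fingers": 0}, {"tx": 0, "ty": 0, "tz": 0, "ax": 0, "ay": 0, "az": 0.05, "fingers": 0}, {"tx": 0, "ty": 0, "tz": 0, "ax": 0, "ay": 0, "az": 0.05, "fingers": 0}, {"tx": 0, "ty": 0, "tz": 0, "ax": 0, "ay": 0, "az": 0, "fingers": 0}])

```text
t: 18.48
tcp_pos: [587.9, 36.2, 74.6]
ee_rot: [[0.81, 0.479, 0.338], [0.245, -0.801, 0.547], [0.533, -0.36, -0.766]]
contact_force: [-10.6, -4.5, 9.8]
grip_width: 0.125
```

```bash
python3 sk.py 0 0
```

```text
d(tool) [1.3 0.9 0.9] rot [-0.002  0.001  0.009] joints [ 35.6  35.5 -32.5 120.2 -56.2  22.7  -3.6] F [-10.6  -4.5   9.8] T [-0.26  1.48  1.13] g 0.125 t 18.475
tool F [ -4.5  -5.  -13.5] tool T [ 0.76 -1.72 -0.15]
```

Call:
move_arm(rows=[{"tx": 0, "ty": 0, "tz": 0, "ax": 0, "ay": 0, "az": 0.03, "fingers": 0}, {"tx": 0, "ty": 0, "tz": 0, "ax": 0, "ay": 0, "az": 0.03, "fingers": 0}, {"tx": 0, "ty": 0, "tz": 0, "ax": 0, "ay": 0, "az": 0, "fingers": 0}])

```text
t: 18.85
tcp_pos: [587.9, 36.2, 74.6]
ee_rot: [[0.835, 0.433, 0.338], [0.201, -0.813, 0.546], [0.512, -0.388, -0.766]]
contact_force: [-11.9, -5.2, 10.7]
grip_width: 0.132
```

```bash
python3 sk.py 0 0
```

```text
d(tool) [1.3 0.8 0.9] rot [-0.002  0.002 -0.046] joints [ 35.   35.2 -31.7 120.2 -57.   23.1  -6.1] F [-11.9  -5.2  10.7] T [-0.89  0.79  2.27] g 0.132 t 18.85
tool F [ -5.5  -5.1 -15.1] tool T [ 0.57 -1.91 -1.61]
```

Torque about the knob axis jumped from 0.15 to 1.6 N·m, so the stop is reached. Letting go.

Call:
move_arm(rows=[{"tx": 0, "ty": 0, "tz": 0, "ax": 0, "ay": 0, "az": 0, "fingers": 0.25}, {"tx": 0, "ty": 0, "tz": 0, "ax": 0, "ay": 0, "az": 0, "fingers": 0.4}, {"tx": 0, "ty": 0, "tz": 0, "ax": 0, "ay": 0, "az": 0, "fingers": 0.45}, {"tx": 0, "ty": 0, "tz": -15, "ax": 0, "ay": 0, "az": 0, "fingers": 0.5}, {"tx": 0, "ty": 0, "tz": -35, "ax": 0, "ay": 0, "az": 0, "fingers": 0.5}])

```text
t: 19.48
tcp_pos: [572.2, 8.7, 113.2]
ee_rot: [[0.837, 0.429, 0.34], [0.195, -0.814, 0.547], [0.511, -0.391, -0.765]]
contact_force: [0.6, 0.5, 0.3]
grip_width: 0.497
```

Call:
move_arm(rows=[{"tx": 0, "ty": 0, "tz": -45, "ax": 0, "ay": 0, "az": 0, "fingers": 0.5}, {"tx": 0, "ty": 0, "tz": -45, "ax": 0, "ay": 0, "az": 0, "fingers": 0.5}, {"tx": -20, "ty": 20, "tz": -30, "ax": 0, "ay": 0, "az": 0, "fingers": 0.5}, {"tx": 0, "ty": 0, "tz": 0, "ax": 0, "ay": 0, "az": 0, "fingers": 0.5}])

```text
t: 19.98
tcp_pos: [523.3, -81.5, 187.8]
ee_rot: [[0.837, 0.423, 0.346], [0.191, -0.819, 0.54], [0.512, -0.386, -0.767]]
contact_force: [0.1, 0.4, -0.0]
grip_width: 0.494
```

```bash
python3 snap.py 15; python3 gz.py 15; python3 - <<'E'
from bench import ctrl
s=ctrl.observe();print(s["t"],s["tcp_pos"],s["contact_force"],s["joints"].round(1))
from knob import *
M=masks("15");print({n:int(m.sum()) for n,m in M.items()})
M={"top":M["top"]}
for phi in(-.1,0,.1,.2,.3,.5):print(phi,cost([np.radians(-122),82.2,87,phi],M))
E
```

```text
20.075 [523.72749034 -77.57601448 187.35077766] [ 1.2701343   0.4202427  -0.28674524] [ 44.   20.7 -23.1 119.6 -47.7  44.8 -10.9]
{'top': 174, 'scene': 17}
-0.1 0.41951536131544787
0 0.3741738980518361
0.1 0.35215488820955465
0.2 0.37075205496258123
0.3 0.4296889436402833
0.5 0.5750185230921215
```

View pics/g15.png

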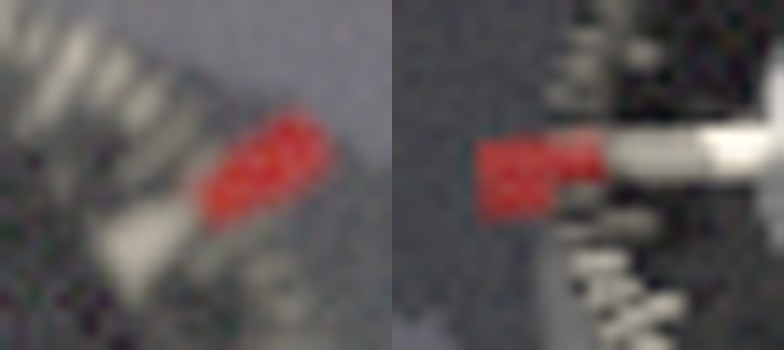

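View pics/c15.png

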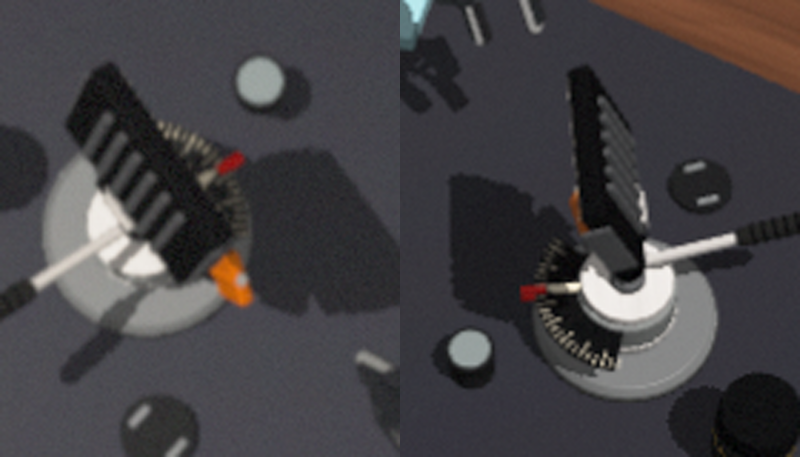

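View pics/top15.png

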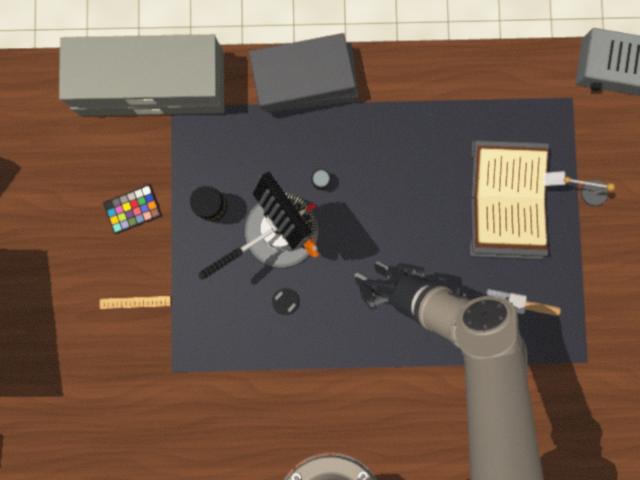

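```bash
python3 -c "
from bench import ctrl
print(ctrl.hand_in())"
```

```text
the job is handed in; nothing more can be done
None
```

The copy light is back at the last session's angle, the knob is tight again, and the job is handed in at about 20 s of the 67 s allowed.

- **What I did:** I loosened the orange knob about 1.26 rad (a fifth of a turn). I then swung the head about 26° clockwise by the handle until the ivory pointer met the red clip. Last, I turned the knob back to its stop, let go and backed the arm off.
- **Pointer:** In the last pictures it lines up with the clip in both views, to within about 0.5–1° by eye. It did not visibly move while I let go of the handle or tightened the knob.
- **Knob:** Torque rose from about 0.15 to 1.6 N·m at the stop. The wing is back at its starting angle in the top view.
- **Other objects:** The manuscript and the rest of the desk look unmoved in the top picture, apart from the page brush and acrylic weight, which the arm partly hid. Contact forces stayed below about 20 N, and at the end nothing was touching the robot beyond sensor noise.
- **Disagreements:** My first picture measurement gave a 23° swing, but the close-up pictures showed about 26° was needed, so I followed those. The final knob fit read 0.1 rad rather than 0. The first fit gave a similar 0.085 rad with the knob tight, and the panel partly hides the knob, so I relied on the stop torque.

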